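# Park the stirrer head at its mark and set out the pouring tray

## Robot

A 6-joint arm with a two-finger parallel gripper is mounted at the origin on a cart in front of the work surface, level with it; the furniture and walls round the work are solid. World frame = base frame: x ahead of the robot, y to its left, z up, the work surface at z = 0. Lengths are in m, angles in rad, forces in N, time in s.
With the tool pointing down it reaches from about 0.4 to 0.825 m from the base axis. Payload 7 kg.
Tool frame: the origin (TCP) lies at the centre of the arm's flange, where the gripper is bolted on; the fingertips stand 178 mm ahead of it and the grasp point (between the pads) lies 159 mm ahead of it; x points along the fingers, y is the direction in which the jaws open and shut, and the axes are right-handed (so a half turn about x gives the same grasp; the last joint's range is limited). The gripper opens to 88 mm and grips with 3 to 60 N. Pads are 19 mm wide; open, the fingers measure 130 mm over their backs; the gripper's body (78 mm by 193 mm) begins 47 mm behind the grasp point.
Start: joints at [-0.83, 0.359, 0.012, 0, -1.224, -0.288], TCP at [0.295, -0.607, 0.405] pointing down, gripper open.
Joint ranges: [-3.07, 3.07], [-1.43, 2.12], [-1.02, 1.25], [-3.03, 1.67], [-3.05, -0], [-3.03, 3.03]. Speed limits (rad/s): [2.39, 2.39, 3.01, 3.14, 3.14, 3.14].

## Interface

Orientations are given as [roll, pitch, yaw] about the fixed x, y, z axes, in that order (R = Rz(yaw) Ry(pitch) Rx(roll)).
In Python, from station import status, viewer, arm gives the robot as it stands. The module is installed in compiled form; this text tells all that it offers.
- The arm moves only by the tool apply_moves, never from a script. Its argument "commands" is a list of rows, each an object of numbers: "dx", "dy", "dz": the shift along the world's x, y, z in mm; "spin": the turn about the world's z in degrees; "hand": the closure, from 0 (fully open) to 1 (shut). A call has exactly 5 rows; each row shifts and turns the commanded pose from where the row before left it; what a row does not reach is not made up. A row lasts 1/8 s, in which the tool goes at most 62.5 mm and 10.7 degrees, less where a joint would pass 70% of its speed; a pose out of reach is approached as far as the arm can. A call is refused whole if a number of a shift passes 62.5 or a number of a turn 10.7, either way. A call with a gripper value outside its range is refused whole. The fingers move at their own pace and stop on an object; "grip_force" is the grip in N (left out, the last holds). Time passes only in rows, so rows that do not move let the fingers close, or fill a call up. It gives the time, the measured TCP pose, the force and the opening at its end, in the units of the state.
- status.get_state(): the state, without advancing time (a new reading comes with each control period).
- viewer.grab_frame(name): name is "scene" or "top" or "wrist"; returns the picture (480x640x3 uint8, red, green, blue); there is no depth.
- viewer.camera_info(name): a dict with "fx", "fy", "cx", "cy" (pixels), "eye" and "attitude" of the camera in the world; the wrist camera has in their place "T_tool_cam" (4x4, takes a point from camera to tool coordinates, whose origin is the TCP and whose axes are the tool frame's). Camera axes: x right, y up, looking along -z (the intrinsics and any distortion apply to the point x, -y, -z); pixel columns grow to the right and rows downward; lengths in m; the calibration is good to about 2 mm. A picture is of the moment at which its call begins: read the wrist's pose just before it. camera_info takes no time and is no camera call.
- arm.job_done(): hands the job in, once; it reports no verdict.
The state is a dict: "t": time; "q": joint angles; "qd": joint speeds; "joint_efforts": joint torques, N m; "eef_pos": TCP position; "ee_rot": TCP orientation; "force": force on the tool from outside, world axes, zero at the start; "moment": the same for the moment, N m; "width": finger opening in m.
Only numpy, scipy, OpenCV 4.12 (cv2) and the standard library are available. Lean on these libraries where they do the work, as an engineer would, in place of code of your own. Each camera call takes 0.05 s, during which the arm holds its last target.

## Task

Get the bench ready for the next potting run: loosen the stirrer's clamp knob, swing the head until its red pointer stands on the red 60-degree mark (the paddle then hangs over the enamel drip cup), and turn the knob tight again before you take the pot. Then lay the cork mat flat in the small compartment of the blue tray, lift the handled mixing pot off the stirrer's pot rest and stand it upright and centred on the mat. Stand each empty black tub that is out on the bench upright on the floor of the tray's larger compartment, with about a finger's breadth between tubs, and leave the drip cup and the tools lying round about where they are.

Things in the scene. Friction and masses are not known exactly. Their poses are not given: they have to be found in the camera images.
- stirrer_stand: fixed bench stirrer stand. Origin on its column's axis at bench height; z up, x away from the pot. Base plate 12 mm thick, x -200 to +45, y -52 to +183; column 28 across. Rubber pot rest (84 across, top 22 mm over the bench) at x -150, y 0; drip cup at x -75, y +130. Scale disc under the hub (100 across, top at z 176), ticks every 15 degrees at its back, the wide red one at 60.
- head (a joint): swing of the head about the column's vertical axis, rad: 0 = boom along the stand's -x, shaft over the pot rest; grows clockwise from above, towards the stand's +y; 1.047 (60 degrees) = red pointer on the red mark, paddle over the drip cup. Range -0.3 to 1.6. Held by friction while the clamp is tight; loose, it turns lightly (about 1 N at the grip post) and stays put.
- head_grip (a point): point on the axis of the head's black rubber grip post: upright, round, 18 across, z 221 to 263 mm, on the motor housing (66 across, top at z 221), 150 mm from the column axis; the point is 250 mm over the bench. Grasp the post from above from any side and carry it in an arc about the column axis.
- clamp (a joint): turn of the clamp knob on the column's top, rad: 0 = hard tight (stop), 1.7 = fully loose (stop); grows anticlockwise from above. A screw pressing a collar on the hub: the head is free above 0.75, counts as loose above 1.0, is held firmly below 0.2. Turning takes up to about 0.3 N m; the knob stays where it is left.
- clamp_grip (a point): centre of the clamp knob's black bar, 56 long, 13 wide, 22 tall (z 234 to 256 mm), on the column axis, 246 mm over the bench. The point turns with the knob: the bar lies along the point's x axis (the stand's x at 0). Grasp the bar across its 13 mm from above and turn about the vertical.
- pot: steel mixing pot, empty, open, 68 across at the rim, 58 at the foot, 84 high, 0.22 kg (0.15 to 0.31). Origin at the centre of its underside, z up. Its black handle sticks out to the pot's -x: a level bar 12 wide and 10 tall at height 63 to 73, from the wall to 80 mm out, with a leg down at its end.
- pot_handle (a point): point in the level bar of the pot's handle, 58 mm from the pot's axis in its -x direction, 68 mm over the pot's underside. Pinch the bar here from above across its 12 mm width (along the pot's y).
- mat: loose flat cork mat, 100 (x) x 60 (y) x 14 mm, 0.05 kg, origin at the centre of its underside. It lies flat on the bench; grasp across the 60 mm.
- tray: fixed blue pouring tray, 180 (x) x 285 (y) mm, floor 3 thick, walls 3 thick and 10 high over the bench. Origin at the centre of its underside. A low rib (8 high) at y +18 mm divides it into a small compartment (+y) and a larger one (-y).
- mat_place (a point): centre of the floor of the tray's small compartment (inside 174 x 120 mm), axes as the tray, 3 mm over the bench.
- tub_place (a point): centre of the floor of the tray's larger compartment (inside 174 in x, 156 in y mm), axes as the tray, 3 mm over the bench.
- tub_1: empty black potting tub, open at the top, 34 (x) x 62 (y) x 28 mm high, walls 2, 0.03 kg; origin at the centre of its underside. Grasp from above across the 34 mm, or along the 62 mm where a neighbour is too near. From two to four of the four tubs are present.
- tub_2: empty black potting tub, open at the top, 34 (x) x 62 (y) x 28 mm high, walls 2, 0.03 kg; origin at the centre of its underside. Grasp from above across the 34 mm, or along the 62 mm where a neighbour is too near. From two to four of the four tubs are present.
- tub_3: empty black potting tub, open at the top, 34 (x) x 62 (y) x 28 mm high, walls 2, 0.03 kg; origin at the centre of its underside. Grasp from above across the 34 mm, or along the 62 mm where a neighbour is too near. From two to four of the four tubs are present.
- tub_4: empty black potting tub, open at the top, 34 (x) x 62 (y) x 28 mm high, walls 2, 0.03 kg; origin at the centre of its underside. Grasp from above across the 34 mm, or along the 62 mm where a neighbour is too near. From two to four of the four tubs are present.
- drip_cup: white enamel cup with a blue rim, 75 across, 96 high, origin at the centre of its underside; stands on the stirrer's base plate, its rim 108 mm over the bench and 14 below the paddle. Leave it there.
- marker_blue: blue felt marker, 17 x 138 x 17 mm, lying on the bench. Leave it where it is.
- screwdriver_red: red-handled screwdriver, 29 x 204 x 29 mm, lying on the bench. Leave it where it is.
- tweezers: steel tweezers, 12 x 127 x 8 mm, lying on the bench. Leave it where it is.

How it is judged:
On the way, in this order (a step that is already met when the one before it is completed fails the run):
1. the clamp knob is loosened (joint above 1.0 rad), the head still over the pot and the pot on its rest (value of joint clamp above 1 rad and value of joint head below 0.25 rad and distance of pot from where it was at the start of the episode below 0.03 m), for 0.1 s.
2. the head has been swung to the red 60-degree mark (within 0.06 rad), the pot still on its rest (value of joint head between 0.987 and 1.107 rad and distance of pot from where it was at the start of the episode below 0.03 m), for 0.2 s.
3. the knob is tight again (below 0.2 rad) with the head on the mark, the pot still on its rest (all of step 2 and value of joint clamp below 0.2 rad), for 0.2 s.
4. the pot stands centred (within 12 mm) on the cork mat, the mat flat in the tray's small compartment (x of mat in the frame of mat_place between -0.06 and 0.06 m and y of mat in the frame of mat_place between -0.035 and 0.035 m and z of mat in the frame of mat_place between -0.004 and 0.004 m and angle between each of mat, pot's own z axis and vertical below 0.06 rad and horizontal distance between pot and mat below 0.012 m and z of pot in the frame of mat between 0.01 and 0.018 m), for 0.2 s.
At the end, for the whole second after the job is handed in: Knob tight (below 0.2 rad), head within 0.06 rad of the 60-degree mark; mat flat on the floor of the small compartment; pot upright on it, within 12 mm of centre; every present tub upright on the floor of the larger compartment, centres at least 40 mm apart; all at rest (all of step 4 and value of joint clamp below 0.2 rad and value of joint head between 0.987 and 1.107 rad and linear speed of each of pot, tub_1, tub_2, tub_3, tub_4 below 0.02 m/s and x of tub_1 in the frame of tub_place between -0.075 and 0.075 m and y of tub_1 in the frame of tub_place between -0.066 and 0.066 m and z of tub_1 in the frame of tub_place between -0.004 and 0.004 m and angle between each of tub_1, tub_2, tub_3, tub_4's own z axis and vertical below 0.06 rad and x of tub_2 in the frame of tub_place between -0.075 and 0.075 m and y of tub_2 in the frame of tub_place between -0.066 and 0.066 m and z of tub_2 in the frame of tub_place between -0.004 and 0.004 m and x of tub_3 in the frame of tub_place between -0.075 and 0.075 m and y of tub_3 in the frame of tub_place between -0.066 and 0.066 m and z of tub_3 in the frame of tub_place between -0.004 and 0.004 m and x of tub_4 in the frame of tub_place between -0.075 and 0.075 m and y of tub_4 in the frame of tub_place between -0.066 and 0.066 m and z of tub_4 in the frame of tub_place between -0.004 and 0.004 m and horizontal distance between tub_1 and tub_2 above 0.04 m and horizontal distance between each of tub_1, tub_2 and tub_3 above 0.04 m and horizontal distance between each of tub_1, tub_2, tub_3 and tub_4 above 0.04 m); the robot touches nothing.
It fails at once if the drip cup is knocked over or pushed more than 30 mm (distance of drip_cup from where it was at the start of the episode above 0.03 m or angle between drip_cup's own z axis and vertical above 0.4 rad).
It fails at once if a tool or other bystander is pushed more than 50 mm (distance of any of marker_blue, screwdriver_red, tweezers from where it was at the start of the episode above 0.05 m).
It fails at once if the pot is tipped over (angle between pot's own z axis and vertical above 0.7 rad).
Of tub_1, tub_2, tub_3, tub_4 only 2 to 4 are there at a start; the rules pass over those that are not, and their reading is None.
At some moment in a run one of tub_1, tub_2, tub_3, tub_4 may be knocked a few centimetres aside while the robot is not near it.
It also fails if it takes over 208 s, if anything falls off the work surface, if the arm or the gripper's body presses on something with over 40 N, if the wrist force passes 120 N, or if a joint passes its speed limit or range.

## Working session

There is one attempt and no reset: what is moved stays moved. The work goes in short steps, Python scripts to look and compute and a tool call to move; the robot and the scene stay as the last step left them, time stands still between calls to the robot, and variables do not carry over. Pictures are saved under pics/ and viewed, and the job is handed in when it is done.

Besides the shell and the picture viewer there is one more tool, called after ">>>" by a JSON object that holds its "op" and its "data". apply_moves: Moves the arm, as the interface text tells. Its arguments: {"type":"object","properties":{"commands":{"type":"array","items":{"type":"object","properties":{"dx":{"type":"number"},"dy":{"type":"number"},"dz":{"type":"number"},"spin":{"type":"number"},"hand":{"type":"number"}}}},"grip_force":{"type":"number"}},"required":["commands"]}

```bash
mkdir -p pics; ls; python3 - <<'E'
from station import status, viewer, arm
import cv2
print(status.get_state())
for n in ("scene","top","wrist"):
    print(n,viewer.camera_info(n))
    cv2.imwrite(f"pics/a_{n}.png",viewer.grab_frame(n)[:,:,::-1])
E
```

```text
pics
{'t': 0.0, 'q': array([-8.29897449e-01,  3.59391026e-01,  1.10459223e-02, -3.70641769e-04,
       -1.22414438e+00, -2.88113620e-01]), 'qd': array([ 0.00072728, -0.00238906,  0.00090399,  0.00086207,  0.00092998,
        0.00100639]), 'joint_efforts': array([-1.56618033e-03, -5.82715523e+01,  2.93035895e+01,  6.99687347e+00,
        6.42518105e-03, -1.58084058e-04]), 'eef_pos': array([ 0.2952083 , -0.60678932,  0.40371045]), 'ee_rot': array([1.65598609, 1.56906768, 2.10864512]), 'force': array([-0.46764046, -0.95019845, -0.2843347 ]), 'moment': array([ 0.05729725, -0.01853571, -0.02060332]), 'width': 0.08734107686028239}
scene {'fx': 484.1840544195565, 'fy': 484.1840544195565, 'cx': 321.5166041399595, 'cy': 241.6607229315953, 'eye': array([-0.07232536,  0.59789566,  0.94455756]), 'attitude': array([ 0.83507759,  0.00296327, -2.37075582])}
top {'fx': 530.4663376303319, 'fy': 530.4663376303319, 'cx': 323.73208867317305, 'cy': 245.90371739112166, 'eye': array([0.44817633, 0.02092161, 1.47712338]), 'attitude': array([ 0.05559128, -0.01135536, -1.59929173])}
wrist {'fx': 424.1998229823917, 'fy': 424.1998229823917, 'cx': 318.6692590693167, 'cy': 236.80235895629568, 'T_tool_cam': array([[-4.10161592e-04,  3.06104516e-01, -9.51997824e-01,
         1.88134051e-02],
       [ 9.99999905e-01, -1.78394738e-05, -4.36579041e-04,
         1.58202686e-03],
       [-1.50621956e-04, -9.51997912e-01, -3.06104480e-01,
        -8.32429306e-02],
       [ 0.00000000e+00,  0.00000000e+00,  0.00000000e+00,
         1.00000000e+00]])}
```

View pics/a_scene.png

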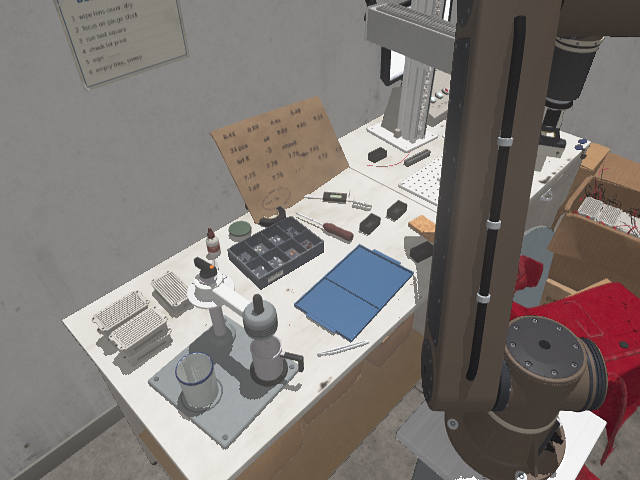

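View pics/a_top.png

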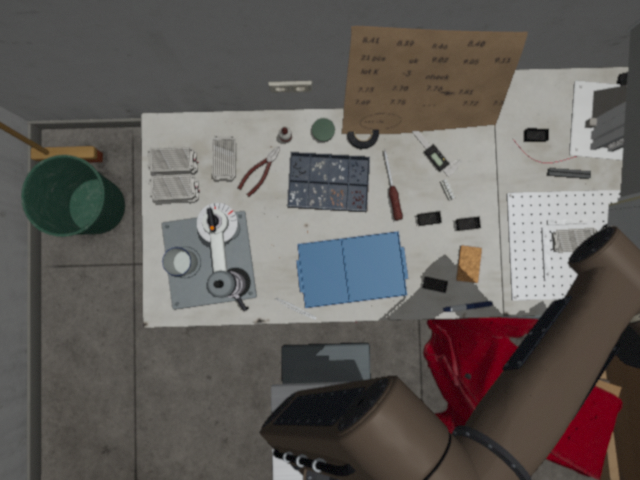

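View pics/a_wrist.png

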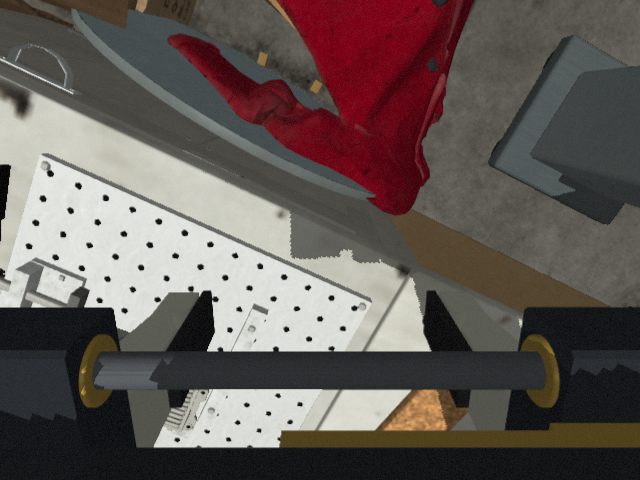

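```bash
cat > h.py <<'E'
import numpy as np, cv2
from scipy.spatial.transform import Rotation as Ro
from station import status, viewer, arm
def cam(n,st=None):
    c=viewer.camera_info(n); K=(c['fx'],c['fy'],c['cx'],c['cy'])
    if n=='wrist':
        st=st or status.get_state()
        T=np.eye(4);T[:3,:3]=Ro.from_euler('xyz',st['ee_rot']).as_matrix();T[:3,3]=st['eef_pos']
        T=T@c['T_tool_cam']; return K,T[:3,:3],T[:3,3]
    return K,Ro.from_euler('xyz',c['attitude']).as_matrix(),np.array(c['eye'])
def ray(C,u,v):
    K,R,e=C; d=R@np.array([(u-K[2])/K[0],-(v-K[3])/K[1],-1.]); return e,d
def pz(C,u,v,z=0):
    e,d=ray(C,u,v); return e+d*(z-e[2])/d[2]
def proj(C,p):
    K,R,e=C; q=R.T@(np.array(p,float)-e); return np.array([K[2]+K[0]*q[0]/-q[2],K[3]-K[1]*q[1]/-q[2]])
def snap(n,f):
    st=status.get_state(); C=cam(n,st); im=viewer.grab_frame(n)[:,:,::-1].copy(); cv2.imwrite('pics/'+f,im); return C,im
def tri(C1,p1,C2,p2):
    e1,d1=ray(C1,*p1);e2,d2=ray(C2,*p2)
    s=np.linalg.lstsq(np.c_[d1,-d2],e2-e1,rcond=None)[0]
    a,b=e1+s[0]*d1,e2+s[1]*d2; return (a+b)/2,np.linalg.norm(a-b)
E
python3 - <<'E'
from h import *
im=cv2.imread('pics/a_top.png')
cv2.imwrite('pics/z1.png',cv2.resize(im[120:330,380:580],None,fx=3,fy=3,interpolation=cv2.INTER_CUBIC)[:600])
cv2.imwrite('pics/z2.png',cv2.resize(im[190:330,150:310],None,fx=4,fy=4,interpolation=cv2.INTER_CUBIC))
cv2.imwrite('pics/z4.png',cv2.resize(im[220:330,280:420],None,fx=5,fy=5,interpolation=cv2.INTER_CUBIC))
im=cv2.imread('pics/a_scene.png')
cv2.imwrite('pics/z3.png',cv2.resize(im[250:450,140:320],None,fx=3,fy=3,interpolation=cv2.INTER_CUBIC))
E
```

```text
(no output)
```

View pics/z1.png

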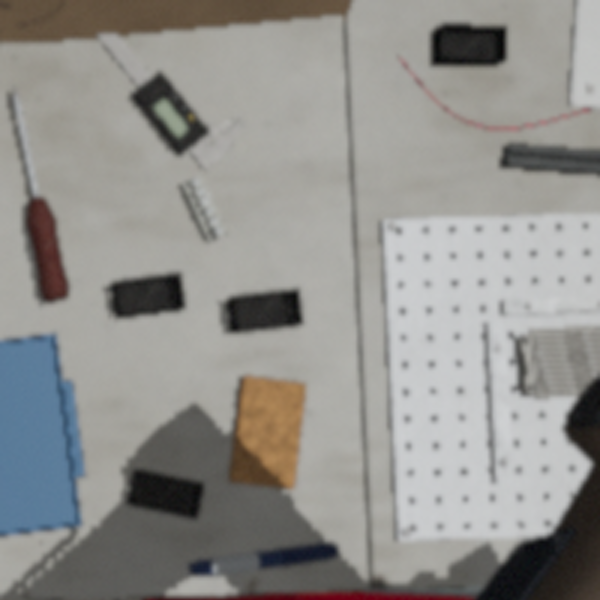

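View pics/z2.png

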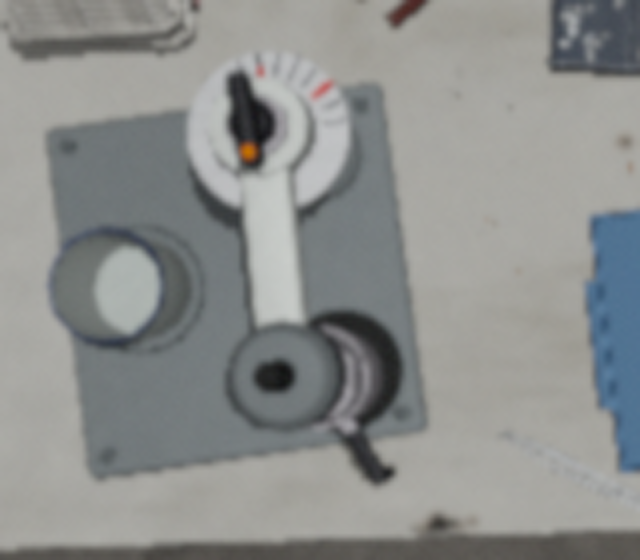

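View pics/z3.png

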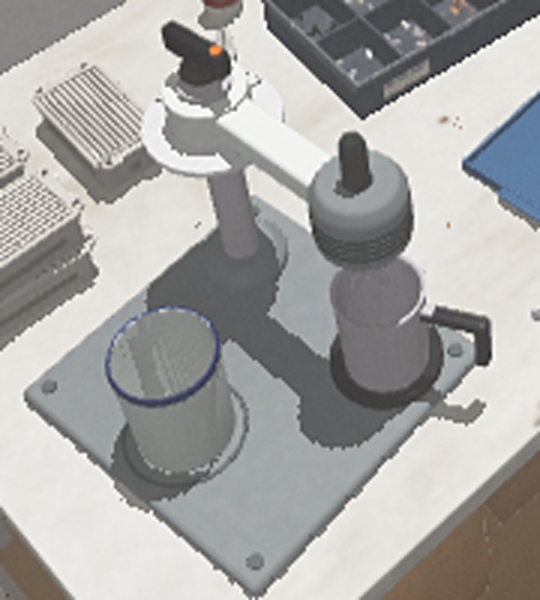

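View pics/z4.png

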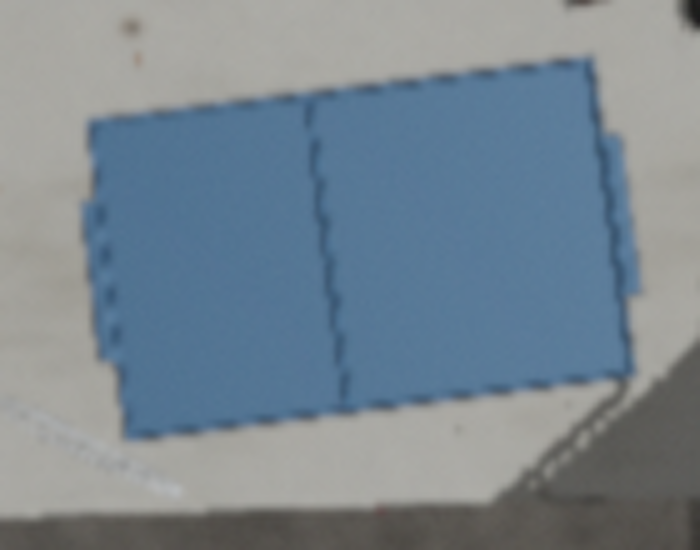

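```bash
python3 - <<'E'
from h import *
C=cam('top')
def fit(body,world):
    body=np.array(body);world=np.array(world)[:,:2]
    bm=body.mean(0);wm=world.mean(0);B=body-bm;W=world-wm
    a=np.arctan2((B[:,0]*W[:,1]-B[:,1]*W[:,0]).sum(),(B*W).sum())
    R=np.array([[np.cos(a),-np.sin(a)],[np.sin(a),np.cos(a)]])
    t=wm-R@bm
    return t,a,np.linalg.norm(world-(body@R.T+t),axis=1)
st=[pz(C,150+u/4,190+v/4,.012) for u,v in [(48,132),(380,85),(427,428),(92,478)]]
print('stand',fit([(.045,.183),(.045,-.052),(-.2,-.052),(-.2,.183)],st))
tr=[pz(C,280+u/5,220+v/5,.01) for u,v in [(92,120),(590,58),(632,374),(125,437)]]
print('tray',fit([(.09,.1425),(.09,-.1425),(-.09,-.1425),(-.09,.1425)],tr))
m=[pz(C,380+u/3,120+v/3,.014) for u,v in [(242,376),(305,382),(295,488),(231,482)]]
print('mat',fit([(.05,.03),(.05,-.03),(-.05,-.03),(-.05,.03)],m))
for n,p in dict(t1=[(110,283),(181,274),(184,305),(112,316)],t2=[(227,300),(299,290),(301,321),(230,331)],t3=[(132,470),(202,483),(197,517),(128,502)],t4=[(432,28),(505,28),(505,65),(432,65)]).items():
    w=[pz(C,380+u/3,120+v/3,.02) for u,v in p]
    print(n,fit([(.017,.031),(.017,-.031),(-.017,-.031),(-.017,.031)],w))
S=cam('scene')
# handle: z2 & knob triang
print('knob',tri(C,(150+243/4,190+118/4),S,(140+195/3,250+55/3)))
print('post',tri(C,(150+276/4,190+377/4),S,(140+352/3,250+136/3)))
print('handle in-root',pz(C,150+347/4,190+428/4,.068),'end',pz(C,150+380/4,190+475/4,.068))
print('knob ends',pz(C,150+238/4,190+76/4,.256),pz(C,150+252/4,190+162/4,.256))
im=cv2.imread('pics/a_scene.png')
cv2.imwrite('pics/z5.png',cv2.resize(im[130:270,300:460],None,fx=5,fy=5,interpolation=cv2.INTER_CUBIC)[:600])
E
```

```text
stand (array([0.58367011, 0.26236915]), np.float64(0.11549174795790208), array([0.00327907, 0.00326947, 0.00360526, 0.00276998]))
tray (array([ 0.46226957, -0.07441517]), np.float64(0.09274802979335695), array([0.00443661, 0.00300855, 0.00299127, 0.00208431]))
mat (array([ 0.46784858, -0.39943081]), np.float64(-0.13730408960586812), array([0.0015973 , 0.00061137, 0.0014412 , 0.00038449]))
t1 (array([ 0.59746568, -0.29093464]), np.float64(0.09736635307857183), array([0.00256587, 0.00368323, 0.00357253, 0.00377941]))
t2 (array([ 0.57969496, -0.39891042]), np.float64(0.09715861530767042), array([0.00360841, 0.00419837, 0.0034228 , 0.00375914]))
t3 (array([ 0.41458615, -0.30021865]), np.float64(-0.21654898276088383), array([0.00295442, 0.00190823, 0.00212851, 0.00269304]))
t4 (array([ 0.8213117 , -0.60061367]), np.float64(-0.03102327139135687), array([0.0028724 , 0.00361431, 0.00282845, 0.00356819]))
knob (array([0.58511144, 0.26620615, 0.24185052]), np.float64(0.0012593091630641745))
post (array([0.43567575, 0.24784956, 0.26143148]), np.float64(0.003524542738981809))
handle in-root [0.39738224 0.23623954 0.068     ] end [0.36586903 0.21511659 0.068     ]
knob ends [0.60836759 0.26636631 0.256     ] [0.55834974 0.25914944 0.256     ]
```

View pics/z5.png

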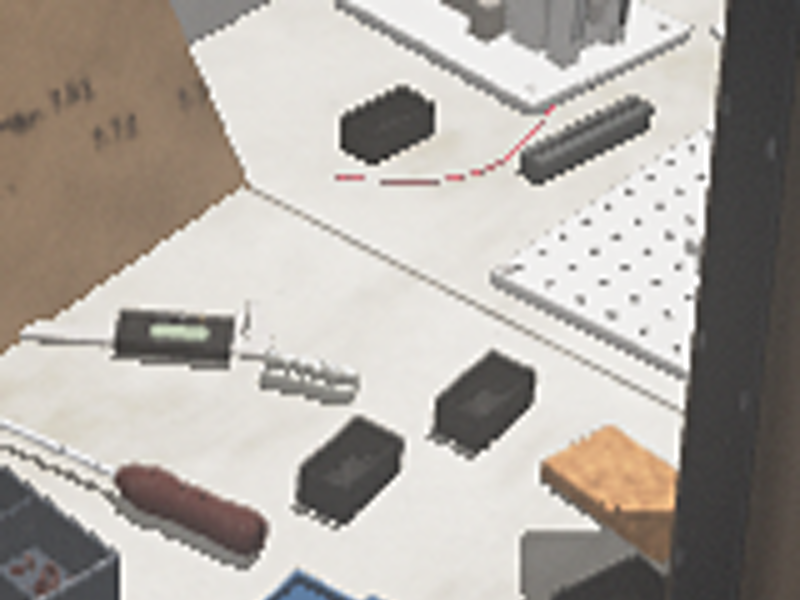

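```bash
cat >> h.py <<'E'
def where():
    s=status.get_state();R=Ro.from_euler('xyz',s['ee_rot']).as_matrix()
    g=s['eef_pos']+.159*R[:,0]
    print('t%.2f'%s['t'],'grasp mm',np.round(g*1000,1),'jaw deg %.1f'%np.degrees(np.arctan2(R[1,1],R[0,1])),'tilt',np.round(R[:2,0],3),'camdir',np.round(-R[:2,2],2),'q',np.round(s['q'],2),'F',np.round(s['force'],1),'M',np.round(s['moment'],2),'w %.1f'%(s['width']*1000))
    return s,g
E
python3 -c "
from h import *
where()"
```

```text
t0.15 grasp mm [ 295.1 -606.7  245. ] jaw deg 115.9 tilt [-0.001  0.001] camdir [-0.9  -0.44] q [-0.83  0.36  0.01 -0.   -1.22 -0.29] F [-0.3  0.3  0.2] M [-0.    0.04 -0.01] w 87.6
```

>>> {"op": "apply_moves", "data": {"commands": [{"dx":0,"dy":40,"dz":30,"spin":-4},{"dx":16,"dy":50,"dz":30,"spin":-4},{"dx":17,"dy":50,"dz":30,"spin":-4},{"dx":17,"dy":50,"spin":-4},{"dx":17,"dy":50,"spin":-3.3}]}}

```text
invalid input at $.commands[0]: expected keys dx, dy, dz, spin, hand
```

>>> {"op": "apply_moves", "data": {"commands": [{"dx":17,"dy":50},{"dx":17,"dy":50},{"dx":17,"dy":50},{"dx":17,"dy":50},{"dx":17,"dy":50}]}}

```text
invalid input at $.commands[0]: expected keys dx, dy, dz, spin, hand
```

>>> {"op": "apply_moves", "data": {"commands": [{"dx":17,"dy":50},{"dx":17,"dy":50},{"dx":17,"dy":50},{"dx":17,"dy":50},{"dx":17,"dy":50}]}}

```text
invalid input at $.commands[0]: expected keys dx, dy, dz, spin, hand
```

>>> {"op": "apply_moves", "data": {"commands": [{"dx":17,"dy":50},{"dx":17,"dy":50},{"dx":17,"dy":28},{"dx":0,"dy":0},{"dx":0,"dy":0}]}}

```text
invalid input at $.commands[0]: expected keys dx, dy, dz, spin, hand
```

```bash
python3 - <<'E'
from h import *
where()
C,im=snap('wrist','w1.png')
for p in [(.584,.262,.256),(.584,.262,.012)]: print(proj(C,p))
E
```

```text
t0.15 grasp mm [ 295.1 -606.7  245. ] jaw deg 115.9 tilt [-0.001  0.001] camdir [-0.9  -0.44] q [-0.83  0.36  0.01 -0.   -1.22 -0.29] F [-0.3  0.3  0.2] M [-0.    0.04 -0.01] w 87.6
[1121.18428684 1033.74830859]
[798.08233243 658.35279529]
```

View pics/w1.png

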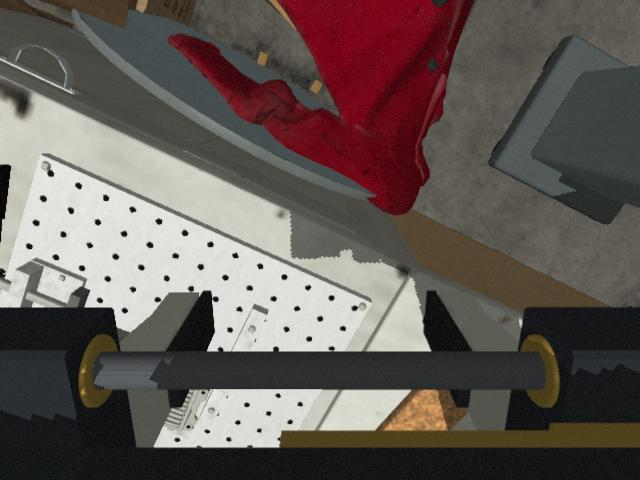

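All keys are required; sending full rows.

>>> {"op": "apply_moves", "data": {"commands": [{"dx":0,"dy":40,"dz":30,"spin":-4,"hand":0},{"dx":16,"dy":50,"dz":30,"spin":-4,"hand":0},{"dx":17,"dy":50,"dz":30,"spin":-4,"hand":0},{"dx":17,"dy":50,"dz":0,"spin":-4,"hand":0},{"dx":17,"dy":50,"dz":0,"spin":-3.3,"hand":0}], "grip_force": 40}}

```text
t: 0.82
eef_pos: [0.3624, -0.3653, 0.4951]
ee_rot: [-0.33, 1.57, -0.217]
force: [1.7, 0.3, 0.4]
width: 0.0876
```

>>> {"op": "apply_moves", "data": {"commands": [{"dx":17,"dy":50,"dz":0,"spin":0,"hand":0},{"dx":17,"dy":50,"dz":0,"spin":0,"hand":0},{"dx":17,"dy":50,"dz":0,"spin":0,"hand":0},{"dx":17,"dy":50,"dz":0,"spin":0,"hand":0},{"dx":17,"dy":50,"dz":0,"spin":0,"hand":0}]}}

```text
t: 1.45
eef_pos: [0.4473, -0.1153, 0.4949]
ee_rot: [0.105, 1.57, 0.221]
force: [1.7, 1.0, -1.0]
width: 0.0879
```

>>> {"op": "apply_moves", "data": {"commands": [{"dx":17,"dy":50,"dz":0,"spin":0,"hand":0},{"dx":17,"dy":50,"dz":0,"spin":0,"hand":0},{"dx":17,"dy":50,"dz":0,"spin":0,"hand":0},{"dx":17,"dy":50,"dz":0,"spin":0,"hand":0},{"dx":17,"dy":50,"dz":0,"spin":0,"hand":0}]}}

```text
t: 2.08
eef_pos: [0.5324, 0.1348, 0.4947]
ee_rot: [0.534, 1.571, 0.65]
force: [0.6, -1.0, 0.8]
width: 0.0873
```

>>> {"op": "apply_moves", "data": {"commands": [{"dx":17,"dy":50,"dz":0,"spin":0,"hand":0},{"dx":17,"dy":50,"dz":0,"spin":0,"hand":0},{"dx":17,"dy":28,"dz":0,"spin":0,"hand":0},{"dx":0,"dy":0,"dz":0,"spin":0,"hand":0},{"dx":0,"dy":0,"dz":0,"spin":0,"hand":0}]}}

```text
t: 2.7
eef_pos: [0.5831, 0.2608, 0.4943]
ee_rot: [-2.581, 1.57, -2.465]
force: [0.1, -0.6, 0.2]
width: 0.0879
```

```bash
python3 - <<'E'
from h import *
where()
C,im=snap('wrist','w1.png')
for p in [(.584,.262,.256),(.584,.262,.012)]: print(proj(C,p))
E
```

```text
t2.70 grasp mm [583.  260.7 335.3] jaw deg 96.6 tilt [-0.001 -0.001] camdir [-0.99 -0.12] q [ 0.73  0.26  0.07 -0.   -1.38 -2.18] F [ 0.1 -0.6  0.2] M [-0.04  0.06 -0.04] w 87.9
[317.88736058 261.64724356]
[318.31216799 181.68137746]
```

View pics/w1.png

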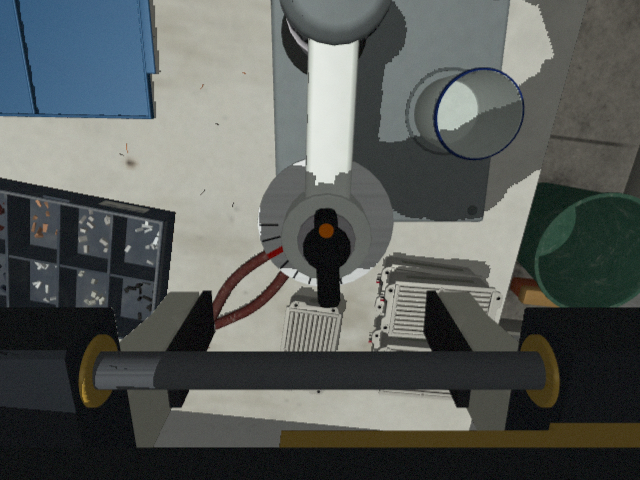

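```bash
python3 - <<'E'
from h import *
C=cam('wrist')
a,b=pz(C,326,210,.256),pz(C,328,306,.256)
print(a,b,(a+b)/2,np.linalg.norm(a-b),np.degrees(np.arctan2(*(b-a)[[1,0]])))
print('boom', np.degrees(np.arctan2(*(pz(C,331,180,.21)-pz(C,333,40,.21))[[1,0]])))
im=cv2.imread('pics/w1.png');cv2.imwrite('pics/w1z.png',cv2.resize(im[150:320,240:420],None,fx=3.5,fy=3.5,interpolation=cv2.INTER_CUBIC))
E
```

```text
[0.55441277 0.26262911 0.256     ] [0.6106631  0.27062881 0.256     ] [0.58253793 0.26662896 0.256     ] 0.056816325195517284 8.094099080199744
boom 6.3286446485731025
```

View pics/w1z.png

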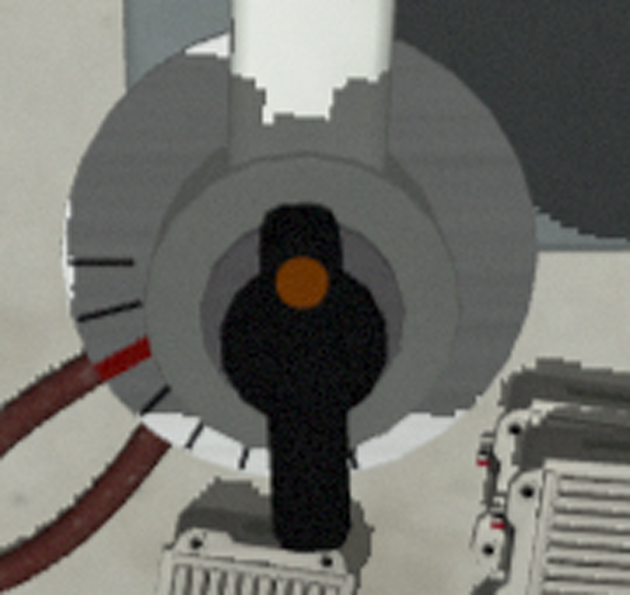

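>>> {"op": "apply_moves", "data": {"commands": [{"dx":0,"dy":6,"dz":-20,"spin":1,"hand":0},{"dx":0,"dy":0,"dz":-25,"spin":0,"hand":0},{"dx":0,"dy":0,"dz":-20,"spin":0,"hand":0},{"dx":0,"dy":0,"dz":-17,"spin":0,"hand":0},{"dx":0,"dy":0,"dz":0,"spin":0,"hand":0.5}]}}

```text
t: 3.38
eef_pos: [0.5829, 0.2663, 0.4118]
ee_rot: [-2.661, 1.569, -2.528]
force: [0.5, -1.2, 0.5]
width: 0.0823
```

>>> {"op": "apply_moves", "data": {"commands": [{"dx":0,"dy":0,"dz":0,"spin":0,"hand":1},{"dx":0,"dy":0,"dz":0,"spin":0,"hand":1},{"dx":0,"dy":0,"dz":0,"spin":0,"hand":1},{"dx":0,"dy":0,"dz":0,"spin":0,"hand":1},{"dx":0,"dy":0,"dz":0,"spin":0,"hand":1}]}}

```text
t: 4.0
eef_pos: [0.5833, 0.2671, 0.4127]
ee_rot: [0.696, 1.571, 0.829]
force: [-0.3, -1.1, -0.9]
width: 0.0334
```

```bash
python3 - <<'E'
from h import *
where()
C,im=snap('wrist','w2.png')
E
```

```text
t4.00 grasp mm [583.3 267.1 253.7] jaw deg 97.6 tilt [0. 0.] camdir [-0.99 -0.13] q [ 0.73  0.3  -0.06 -0.   -1.22 -2.17] F [-0.3 -1.1 -0.9] M [-0.01  0.02 -0.04] w 33.4
```

View pics/w2.png

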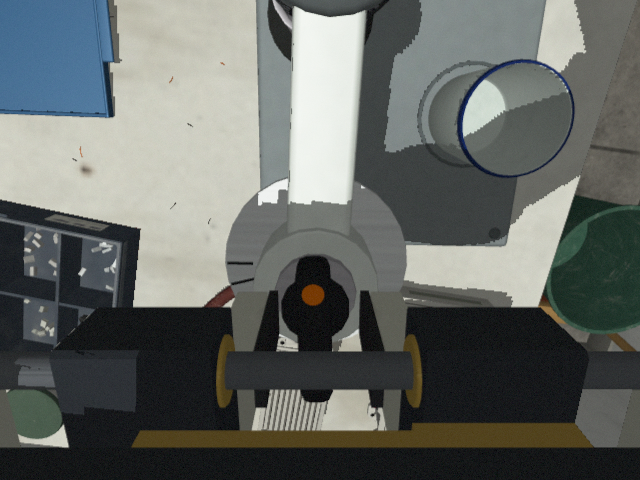

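>>> {"op": "apply_moves", "data": {"commands": [{"dx":0,"dy":0,"dz":0,"spin":0,"hand":1},{"dx":0,"dy":0,"dz":0,"spin":0,"hand":1},{"dx":0,"dy":0,"dz":0,"spin":0,"hand":1},{"dx":0,"dy":0,"dz":0,"spin":0,"hand":1},{"dx":0,"dy":0,"dz":0,"spin":0,"hand":1}]}}

```text
t: 4.68
eef_pos: [0.5835, 0.2659, 0.4126]
ee_rot: [-1.877, 1.569, -1.744]
force: [1.8, -5.4, 0.1]
width: 0.0123
```

```bash
python3 - <<'E'
from h import *
where()
E
```

```text
t4.67 grasp mm [583.4 265.6 253.6] jaw deg 97.6 tilt [-0.    -0.002] camdir [-0.99 -0.13] q [ 0.73  0.3  -0.06  0.   -1.22 -2.17] F [ 1.8 -5.4  0.1] M [-1.81 -0.54 -0.01] w 12.3
```

>>> {"op": "apply_moves", "data": {"commands": [{"dx":0,"dy":-1.5,"dz":0,"spin":2,"hand":1},{"dx":0,"dy":0,"dz":0,"spin":6,"hand":1},{"dx":0,"dy":0,"dz":0,"spin":7,"hand":1},{"dx":0,"dy":0,"dz":0,"spin":7,"hand":1},{"dx":0,"dy":0,"dz":0,"spin":7,"hand":1}]}}

```text
t: 5.3
eef_pos: [0.5837, 0.2648, 0.4126]
ee_rot: [-1.881, 1.569, -1.237]
force: [3.4, -4.4, -0.9]
width: 0.0126
```

>>> {"op": "apply_moves", "data": {"commands": [{"dx":0,"dy":0,"dz":0,"spin":7,"hand":1},{"dx":0,"dy":0,"dz":0,"spin":7,"hand":1},{"dx":0,"dy":0,"dz":0,"spin":7,"hand":1},{"dx":0,"dy":0,"dz":0,"spin":7,"hand":1},{"dx":0,"dy":0,"dz":0,"spin":7,"hand":1}]}}

```text
t: 5.92
eef_pos: [0.5844, 0.2643, 0.4127]
ee_rot: [-2.143, 1.568, -0.889]
force: [8.9, -8.3, -3.3]
width: 0.0127
```

```bash
python3 - <<'E'
from h import *
where()
C,im=snap('wrist','w3.png')
E
```

```text
t5.92 grasp mm [584.7 264.  253.7] jaw deg 161.9 tilt [ 0.002 -0.002] camdir [-0.31 -0.95] q [ 0.73  0.3  -0.06  0.   -1.21 -1.05] F [ 8.9 -8.3 -3.3] M [-2.66 -3.12 -0.26] w 12.7
```

View pics/w3.png

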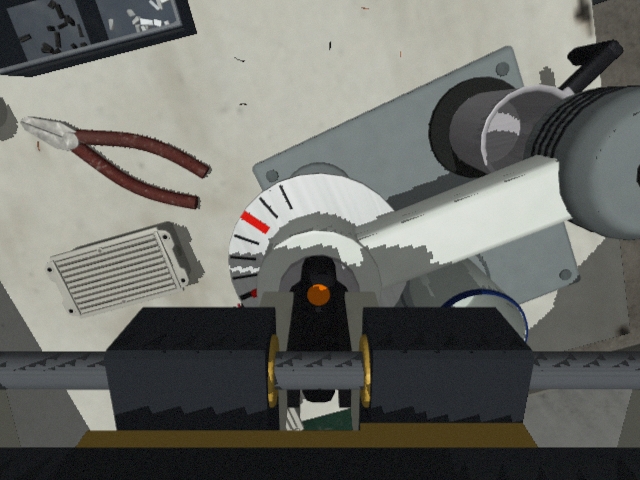

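>>> {"op": "apply_moves", "data": {"commands": [{"dx":1.5,"dy":-1.5,"dz":0,"spin":7,"hand":1},{"dx":0.5,"dy":-0.5,"dz":0,"spin":7,"hand":1},{"dx":0,"dy":0,"dz":0,"spin":7,"hand":1},{"dx":0,"dy":0,"dz":0,"spin":5,"hand":1},{"dx":0,"dy":0,"dz":0,"spin":0,"hand":1}]}}

```text
t: 6.6
eef_pos: [0.5856, 0.2637, 0.4127]
ee_rot: [-1.314, 1.57, 0.391]
force: [2.8, -0.9, -1.5]
width: 0.0123
```

```bash
python3 - <<'E'
from h import *
where()
C,im=snap('top','t2.png')
cv2.imwrite('pics/t2z.png',cv2.resize(im[190:330,150:310],None,fx=4,fy=4,interpolation=cv2.INTER_CUBIC))
E
```

```text
t6.60 grasp mm [585.7 263.7 253.7] jaw deg -172.3 tilt [0.001 0.   ] camdir [ 0.13 -0.99] q [ 0.73  0.3  -0.05  0.   -1.22 -0.59] F [ 2.8 -0.9 -1.5] M [-0.29 -1.14  0.17] w 12.3
```

View pics/t2z.png

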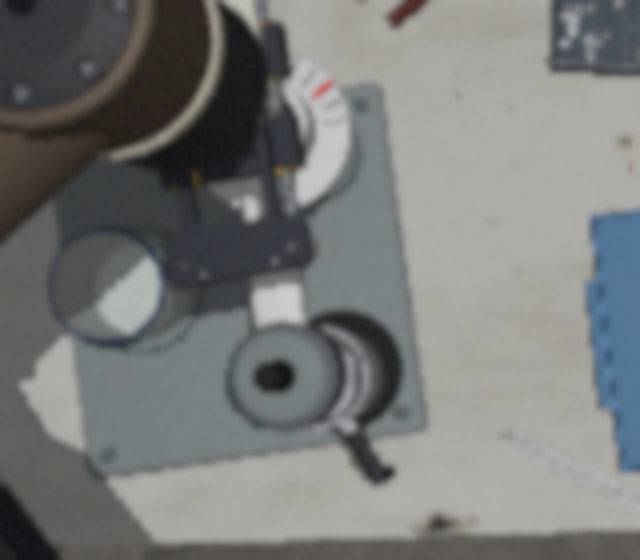

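>>> {"op": "apply_moves", "data": {"commands": [{"dx":0,"dy":0,"dz":0,"spin":0,"hand":0},{"dx":0,"dy":0,"dz":0,"spin":0,"hand":0},{"dx":0,"dy":0,"dz":5,"spin":0,"hand":0},{"dx":0,"dy":0,"dz":30,"spin":0,"hand":0},{"dx":0,"dy":0,"dz":40,"spin":0,"hand":0}]}}

```text
t: 7.28
eef_pos: [0.585, 0.2635, 0.488]
ee_rot: [2.06, 1.569, -2.519]
force: [1.0, 0.9, 1.1]
width: 0.0573
```

>>> {"op": "apply_moves", "data": {"commands": [{"dx":-30,"dy":-3,"dz":0,"spin":9,"hand":0},{"dx":-30,"dy":-3,"dz":0,"spin":9,"hand":0},{"dx":-30,"dy":-4,"dz":0,"spin":9,"hand":0},{"dx":-30,"dy":-4,"dz":0,"spin":9,"hand":0},{"dx":-29,"dy":-3,"dz":0,"spin":9,"hand":0}]}}

```text
t: 7.9
eef_pos: [0.4352, 0.2462, 0.4882]
ee_rot: [-1.532, 1.57, 0.963]
force: [-0.2, 1.3, -0.1]
width: 0.0876
```

>>> {"op": "apply_moves", "data": {"commands": [{"dx":0,"dy":0,"dz":0,"spin":9,"hand":0},{"dx":0,"dy":0,"dz":0,"spin":9,"hand":0},{"dx":0,"dy":0,"dz":0,"spin":9,"hand":0},{"dx":0,"dy":0,"dz":0,"spin":9,"hand":0},{"dx":0,"dy":0,"dz":0,"spin":8,"hand":0}]}}

```text
t: 8.52
eef_pos: [0.4361, 0.2465, 0.4882]
ee_rot: [-2.264, 1.57, 0.998]
force: [-0.0, 0.1, 0.1]
width: 0.0877
```

```bash
python3 - <<'E'
from h import *
where()
C,im=snap('wrist','w4.png')
print(proj(C,(.4367,.2467,.263)))
E
```

```text
t8.53 grasp mm [436.2 246.5 329.2] jaw deg -83.1 tilt [0. 0.] camdir [0.99 0.12] q [ 0.91  0.02 -0.22 -0.   -1.33  0.78] F [-0.   0.1  0.1] M [-0.08  0.11  0.06] w 87.7
[321.61308147 266.15752685]
```

View pics/w4.png

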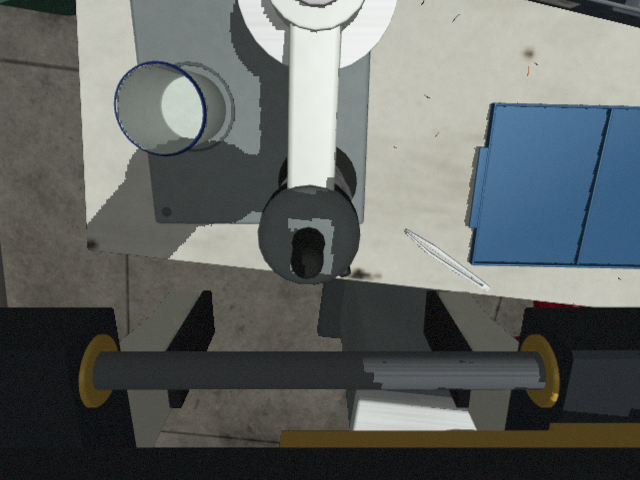

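```bash
python3 - <<'E'
from h import *
C=cam('wrist'); print(pz(C,307,262,.263))
im=cv2.imread('pics/w4.png');cv2.imwrite('pics/w4z.png',cv2.resize(im[160:310,240:400],None,fx=4,fy=4,interpolation=cv2.INTER_CUBIC))
E
```

```text
[0.43804142 0.25458289 0.263     ]
```

View pics/w4z.png

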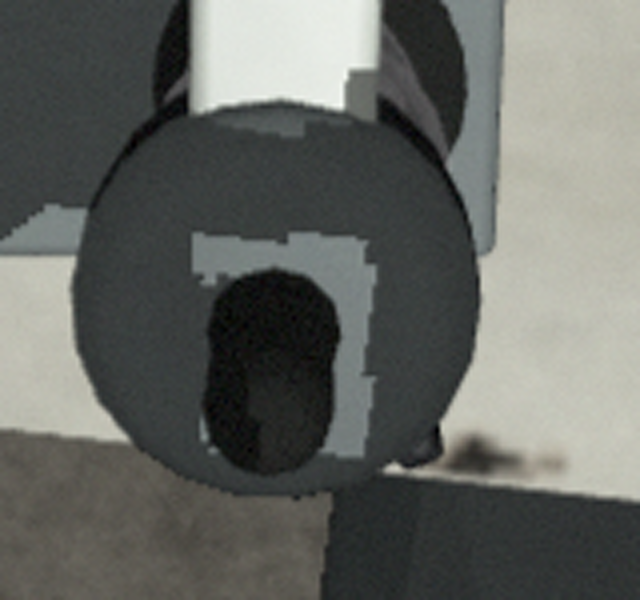

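>>> {"op": "apply_moves", "data": {"commands": [{"dx":1.5,"dy":7,"dz":-20,"spin":0,"hand":0},{"dx":0,"dy":0,"dz":-20,"spin":0,"hand":0},{"dx":0,"dy":0,"dz":-20,"spin":0,"hand":0},{"dx":0,"dy":0,"dz":-18,"spin":0,"hand":0.3},{"dx":0,"dy":0,"dz":0,"spin":0,"hand":0.8}], "grip_force": 20}}

```text
t: 9.2
eef_pos: [0.4375, 0.2533, 0.4089]
ee_rot: [0.675, 1.569, -2.353]
force: [-0.3, -0.5, 0.9]
width: 0.0732
```

>>> {"op": "apply_moves", "data": {"commands": [{"dx":0,"dy":0,"dz":0,"spin":0,"hand":1},{"dx":0,"dy":0,"dz":0,"spin":0,"hand":1},{"dx":0,"dy":0,"dz":0,"spin":0,"hand":1},{"dx":0,"dy":0,"dz":0,"spin":0,"hand":1},{"dx":0,"dy":0,"dz":0,"spin":0,"hand":1}]}}

```text
t: 9.82
eef_pos: [0.4378, 0.2535, 0.4098]
ee_rot: [-2.462, 1.571, 0.796]
force: [-0.5, 0.5, 0.1]
width: 0.0232
```

>>> {"op": "apply_moves", "data": {"commands": [{"dx":0,"dy":0,"dz":0,"spin":0,"hand":1},{"dx":0,"dy":0,"dz":0,"spin":0,"hand":1},{"dx":0,"dy":0,"dz":0,"spin":0,"hand":1},{"dx":0,"dy":0,"dz":0,"spin":0,"hand":1},{"dx":0,"dy":0,"dz":0,"spin":0,"hand":1}]}}

```text
t: 10.45
eef_pos: [0.4378, 0.2535, 0.4097]
ee_rot: [1.775, 1.571, -1.25]
force: [-1.1, -0.5, 1.5]
width: 0.0176
```

```bash
python3 - <<'E'
from h import *
where()
C,im=snap('wrist','w5.png')
E
```

```text
t10.45 grasp mm [437.8 253.5 250.7] jaw deg -83.4 tilt [ 0. -0.] camdir [0.99 0.12] q [ 0.91  0.07 -0.35  0.   -1.15  0.77] F [-1.1 -0.5  1.5] M [-0.26  0.29 -0.08] w 17.6
```

View pics/w5.png

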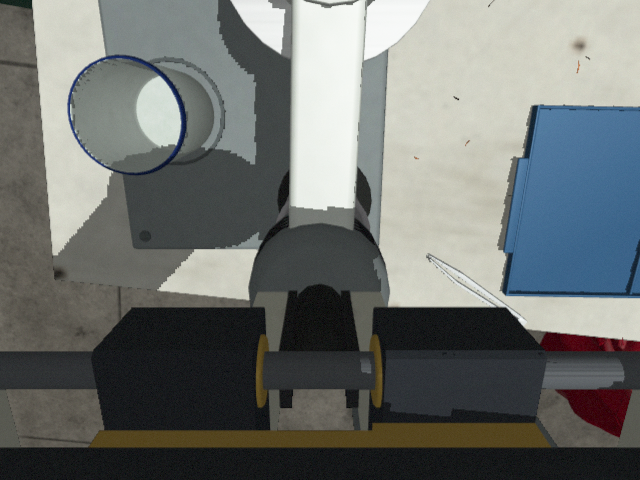

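```bash
python3 - <<'E'
import numpy as np
r=np.array([437.8,253.5])-[585.7,263.7]
n=10
P=[]
for i in range(n+1):
    a=-np.radians(57*i/n);P.append([np.cos(a)*r[0]-np.sin(a)*r[1],np.sin(a)*r[0]+np.cos(a)*r[1]])
print(np.round(np.diff(P,axis=0),1))
E
```

```text
[[-0.3 14.7]
 [ 1.2 14.7]
 [ 2.6 14.5]
 [ 4.1 14.2]
 [ 5.5 13.7]
 [ 6.8 13.1]
 [ 8.1 12.3]
 [ 9.2 11.5]
 [10.3 10.5]
 [11.3  9.4]]
```

>>> {"op": "apply_moves", "data": {"commands": [{"dx":-0.3,"dy":14.7,"dz":0,"spin":-5.7,"hand":1},{"dx":1.2,"dy":14.7,"dz":0,"spin":-5.7,"hand":1},{"dx":2.6,"dy":14.5,"dz":0,"spin":-5.7,"hand":1},{"dx":4.1,"dy":14.2,"dz":0,"spin":-5.7,"hand":1},{"dx":5.5,"dy":13.7,"dz":0,"spin":-5.7,"hand":1}]}}

```text
t: 11.12
eef_pos: [0.4504, 0.326, 0.4097]
ee_rot: [0.014, 1.57, 2.771]
force: [-3.5, -0.1, 2.3]
width: 0.0175
```

```bash
python3 - <<'E'
from h import *
where()
E
```

```text
t11.12 grasp mm [450.2 326.1 250.7] jaw deg -112.0 tilt [-0.001  0.   ] camdir [ 0.93 -0.38] q [ 0.98  0.16 -0.24 -0.   -1.17  0.21] F [-3.5 -0.1  2.3] M [ 0.17  1.41 -0.05] w 17.5
```

>>> {"op": "apply_moves", "data": {"commands": [{"dx":6.8,"dy":13.1,"dz":0,"spin":-5.7,"hand":1},{"dx":8.1,"dy":12.3,"dz":0,"spin":-5.7,"hand":1},{"dx":9.2,"dy":11.5,"dz":0,"spin":-5.7,"hand":1},{"dx":10.3,"dy":10.5,"dz":0,"spin":-5.7,"hand":1},{"dx":11.3,"dy":9.4,"dz":0,"spin":-5.7,"hand":1}]}}

```text
t: 11.75
eef_pos: [0.4962, 0.3835, 0.4097]
ee_rot: [-0.31, 1.569, 1.95]
force: [-3.6, 3.8, 3.2]
width: 0.0177
```

```bash
python3 - <<'E'
from h import *
where()
C,im=snap('wrist','w6.png')
C,im=snap('top','t6.png')
cv2.imwrite('pics/t6z.png',cv2.resize(im[190:330,150:310],None,fx=4,fy=4,interpolation=cv2.INTER_CUBIC))
C,im=snap('scene','s6.png')
cv2.imwrite('pics/s6z.png',cv2.resize(im[240:380,140:300],None,fx=5,fy=5,interpolation=cv2.INTER_CUBIC)[:600])
E
```

```text
t11.75 grasp mm [496.1 383.8 250.7] jaw deg -140.5 tilt [-0.001  0.002] camdir [ 0.64 -0.77] q [ 0.97  0.28 -0.09 -0.   -1.2  -0.28] F [-3.6  3.8  3.2] M [ 1.1   1.69 -0.11] w 17.7
```

View pics/w6.png

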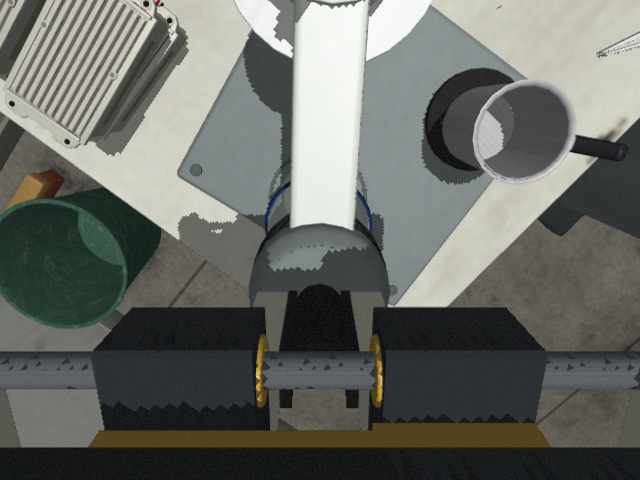

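View pics/t6z.png

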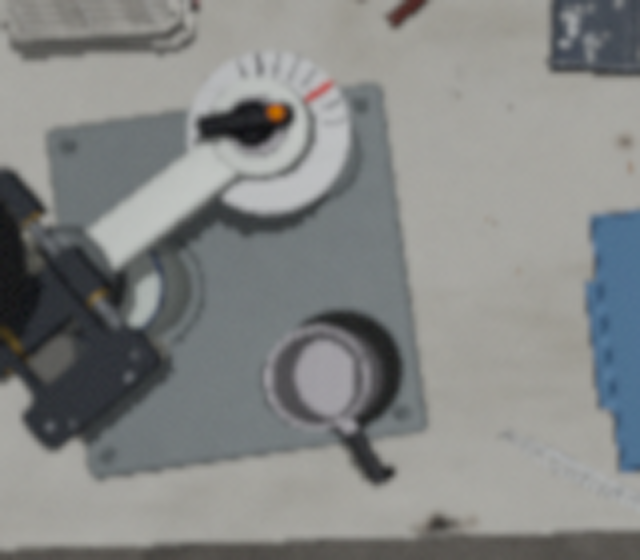

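View pics/s6z.png

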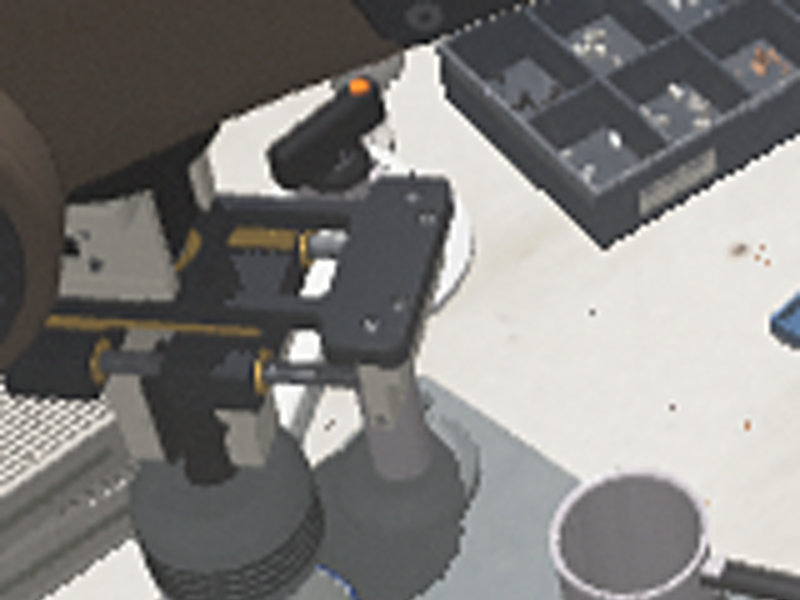

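```bash
python3 - <<'E'
import cv2
im=cv2.imread('pics/t6.png')
a=cv2.resize(im[198:248,192:242],None,fx=12,fy=12,interpolation=cv2.INTER_CUBIC)
cv2.imwrite('pics/t6y.png',a)
E
```

```text
(no output)
```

View pics/t6y.png

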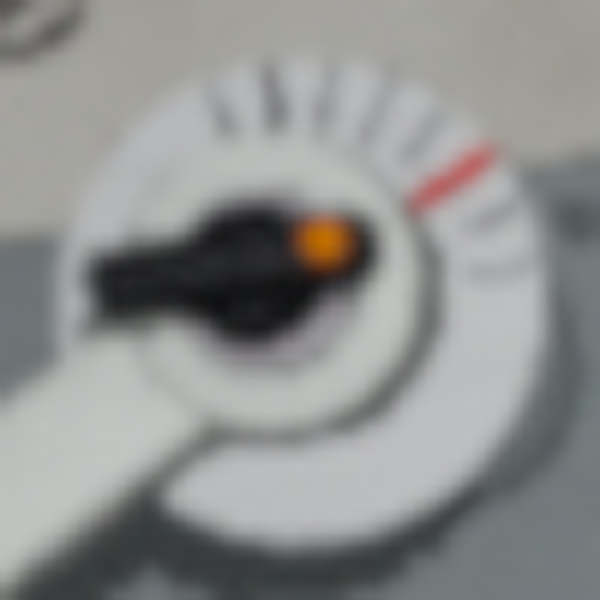

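>>> {"op": "apply_moves", "data": {"commands": [{"dx":0,"dy":0,"dz":0,"spin":0,"hand":0},{"dx":0,"dy":0,"dz":0,"spin":0,"hand":0},{"dx":0,"dy":0,"dz":0,"spin":0,"hand":0},{"dx":0,"dy":0,"dz":30,"spin":0,"hand":0},{"dx":0,"dy":0,"dz":50,"spin":0,"hand":0}]}}

```text
t: 12.52
eef_pos: [0.4964, 0.3818, 0.4887]
ee_rot: [1.758, 1.567, -2.263]
force: [0.5, 1.0, -0.4]
width: 0.0622
```

>>> {"op": "apply_moves", "data": {"commands": [{"dx":18,"dy":-24,"dz":0,"spin":-6.4,"hand":0},{"dx":18,"dy":-24,"dz":0,"spin":-6.4,"hand":0},{"dx":18,"dy":-24,"dz":0,"spin":-6.4,"hand":0},{"dx":18,"dy":-24,"dz":0,"spin":-6.4,"hand":0},{"dx":18,"dy":-24,"dz":0,"spin":-6.4,"hand":0}]}}

```text
t: 13.15
eef_pos: [0.5871, 0.2611, 0.4896]
ee_rot: [2.6, 1.571, -1.982]
force: [0.7, 0.3, -0.1]
width: 0.0874
```

>>> {"op": "apply_moves", "data": {"commands": [{"dx":0,"dy":0,"dz":0,"spin":0,"hand":0},{"dx":0,"dy":0,"dz":0,"spin":0,"hand":0},{"dx":0,"dy":0,"dz":0,"spin":0,"hand":0},{"dx":0,"dy":0,"dz":0,"spin":0,"hand":0},{"dx":0,"dy":0,"dz":0,"spin":0,"hand":0}]}}

```text
t: 13.78
eef_pos: [0.5863, 0.2626, 0.4897]
ee_rot: [-0.495, 1.571, 1.21]
force: [-0.4, 1.1, 0.2]
width: 0.0874
```

```bash
python3 - <<'E'
from h import *
where()
C,im=snap('wrist','w7.png')
cv2.imwrite('pics/w7z.png',cv2.resize(im[130:320,200:420],None,fx=3.1,fy=3.1,interpolation=cv2.INTER_CUBIC))
E
```

```text
t13.78 grasp mm [586.3 262.6 330.7] jaw deg -172.3 tilt [0. 0.] camdir [ 0.13 -0.99] q [ 0.72  0.27  0.07 -0.   -1.38 -0.59] F [-0.4  1.1  0.2] M [0.02 0.14 0.  ] w 87.4
```

View pics/w7.png

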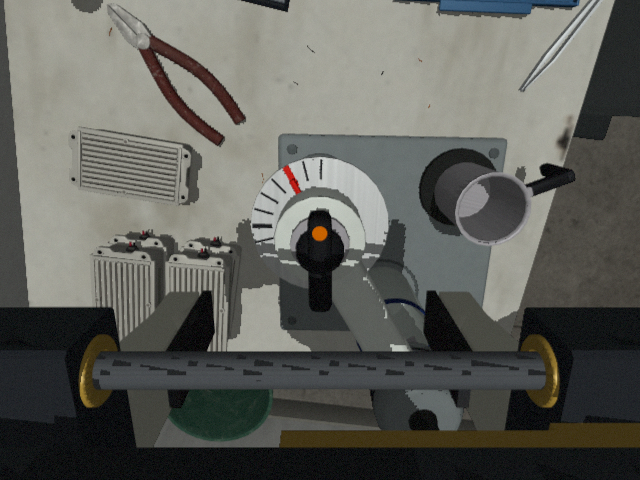

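View pics/w7z.png

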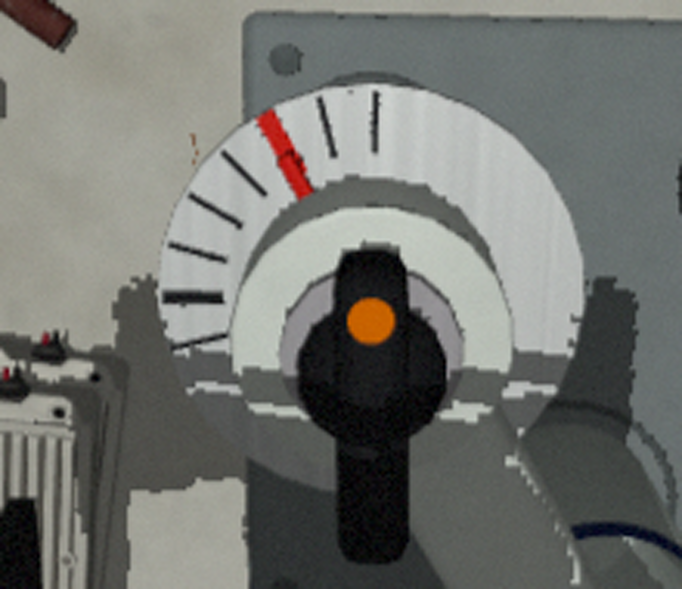

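```bash
python3 - <<'E'
from h import *
from scipy.optimize import least_squares
C=cam('wrist')
z=lambda p:(200+p[0]/3.1,130+p[1]/3.1)
T={-15:((172,349),(228,336)),0:((163,297),(223,297)),15:((168,244),(225,261)),30:((190,196),(240,226)),45:((222,153),(266,195)),75:((320,98),(333,156)),90:((376,93),(374,153))}
A=[];P=[]
for a,(o,i) in T.items():
    for q in(o,i): A.append(a);P.append(pz(C,*z(q),.176)[:2])
A=np.radians(A);P=np.array(P)
def f(x):
    d=np.c_[np.cos(x[2]-A),np.sin(x[2]-A)];r=P-x[:2]
    return r[:,0]*d[:,1]-r[:,1]*d[:,0]
s=least_squares(f,[.586,.263,.11]);print(s.x,np.degrees(s.x[2]),f(s.x)*1000)
c=s.x[:2]
def ang(p,zz): 
    r=pz(C,*z(p),zz)[:2]-c; return np.degrees(s.x[2]-np.arctan2(r[1],r[0])),np.linalg.norm(r)
print('mark outer',ang((266,115),.176),'mid',ang((283,148),.176))
for zz in (.176,.178,.18,.185): print(zz,'ptr base',ang((305,191),zz),'tip',ang((286,157),zz))
E
```

```text
[0.5844335  0.26802392 0.11457379] 6.564594752515708 [-0.15703582 -0.21906399  0.05734878  0.33215635  0.18338486 -0.09374962
  0.03009929 -0.18268159 -0.13720866  0.17659808  0.1897592  -0.22265381
  0.06057141 -0.1009001 ]
mark outer (np.float64(60.36835514269128), np.float64(0.04943699834487336)) mid (np.float64(59.90936768308943), np.float64(0.041168312193328276))
0.176 ptr base (np.float64(58.85619199319471), np.float64(0.0302238537468294)) tip (np.float64(59.27502765775215), np.float64(0.03907285421566758))
0.178 ptr base (np.float64(59.40465130468924), np.float64(0.030537951668710397)) tip (np.float64(59.695368056140815), np.float64(0.039328721212345034))
0.18 ptr base (np.float64(59.94189506462943), np.float64(0.030854790701932214)) tip (np.float64(60.11025246518096), np.float64(0.03958667751679652))
0.185 ptr base (np.float64(61.237563327025526), np.float64(0.03165833880745165)) tip (np.float64(61.124007546179705), np.float64(0.04024044451993116))
```

>>> {"op": "apply_moves", "data": {"commands": [{"dx":-0.6,"dy":1,"dz":-20,"spin":0,"hand":0},{"dx":0,"dy":0,"dz":-25,"spin":0,"hand":0},{"dx":0,"dy":0,"dz":-20,"spin":0,"hand":0},{"dx":0,"dy":0,"dz":-13,"spin":0,"hand":0.3},{"dx":0,"dy":0,"dz":0,"spin":0,"hand":1}], "grip_force": 40}}

```text
t: 14.45
eef_pos: [0.5858, 0.2632, 0.4109]
ee_rot: [2.119, 1.569, -2.46]
force: [1.0, 0.2, 0.4]
width: 0.0732
```

>>> {"op": "apply_moves", "data": {"commands": [{"dx":0,"dy":0,"dz":0,"spin":0,"hand":1},{"dx":0,"dy":0,"dz":0,"spin":0,"hand":1},{"dx":0,"dy":0,"dz":0,"spin":0,"hand":1},{"dx":0,"dy":0,"dz":0,"spin":0,"hand":1},{"dx":0,"dy":0,"dz":0,"spin":0,"hand":1}]}}

```text
t: 15.08
eef_pos: [0.586, 0.2631, 0.4118]
ee_rot: [-1.118, 1.571, 0.586]
force: [0.7, 0.4, -0.1]
width: 0.0229
```

>>> {"op": "apply_moves", "data": {"commands": [{"dx":0,"dy":0,"dz":0,"spin":0,"hand":1},{"dx":0,"dy":0,"dz":0,"spin":0,"hand":1},{"dx":0,"dy":0,"dz":0,"spin":0,"hand":1},{"dx":0,"dy":0,"dz":0,"spin":0,"hand":1},{"dx":0,"dy":0,"dz":0,"spin":0,"hand":1}]}}

```text
t: 15.7
eef_pos: [0.5859, 0.2631, 0.4117]
ee_rot: [1.859, 1.571, -2.72]
force: [-2.0, 0.0, 1.1]
width: 0.0125
```

```bash
python3 - <<'E'
from h import *
where()
E
```

```text
t15.70 grasp mm [585.8 263.1 252.7] jaw deg -172.4 tilt [-0. -0.] camdir [ 0.13 -0.99] q [ 0.73  0.3  -0.06 -0.   -1.21 -0.59] F [-2.   0.   1.1] M [-0.09  0.76  0.09] w 12.5
```

>>> {"op": "apply_moves", "data": {"commands": [{"dx":0,"dy":0,"dz":0,"spin":-6,"hand":1},{"dx":0,"dy":0,"dz":0,"spin":-6.5,"hand":1},{"dx":0,"dy":0,"dz":0,"spin":-6.5,"hand":1},{"dx":0,"dy":0,"dz":0,"spin":-6.5,"hand":1},{"dx":0,"dy":0,"dz":0,"spin":-6.5,"hand":1}]}}

```text
t: 16.32
eef_pos: [0.5849, 0.2633, 0.4116]
ee_rot: [2.022, 1.568, -3.119]
force: [-8.6, 1.4, 5.2]
width: 0.0128
```

>>> {"op": "apply_moves", "data": {"commands": [{"dx":0,"dy":0,"dz":0,"spin":-6,"hand":1},{"dx":0,"dy":0,"dz":0,"spin":-6.5,"hand":1},{"dx":0,"dy":0,"dz":0,"spin":-6.5,"hand":1},{"dx":0,"dy":0,"dz":0,"spin":-6.5,"hand":1},{"dx":0,"dy":0,"dz":0,"spin":-6.5,"hand":1}]}}

```text
t: 16.95
eef_pos: [0.5841, 0.2639, 0.4116]
ee_rot: [2.256, 1.567, 2.841]
force: [-13.5, 5.4, 6.8]
width: 0.0125
```

```bash
python3 - <<'E'
from h import *
where()
E
```

```text
t16.95 grasp mm [583.6 264.1 252.6] jaw deg 123.5 tilt [-0.004  0.001] camdir [-0.83 -0.55] q [ 0.73  0.3  -0.06 -0.   -1.22 -1.71] F [-13.5   5.4   6.8] M [1.94 5.05 0.29] w 12.5
```

>>> {"op": "apply_moves", "data": {"commands": [{"dx":-1.5,"dy":0.8,"dz":0,"spin":-5.5,"hand":1},{"dx":-1,"dy":0.2,"dz":0,"spin":-5.5,"hand":1},{"dx":0,"dy":0,"dz":0,"spin":-5.5,"hand":1},{"dx":0,"dy":0,"dz":0,"spin":-5.5,"hand":1},{"dx":0,"dy":0,"dz":0,"spin":-4,"hand":1}]}}

```text
t: 17.58
eef_pos: [0.583, 0.265, 0.4117]
ee_rot: [1.676, 1.569, 1.807]
force: [-4.5, 3.7, 1.8]
width: 0.0122
```

```bash
python3 - <<'E'
from h import *
where()
C,im=snap('wrist','w8.png')
E
```

```text
t17.57 grasp mm [583.  265.2 252.7] jaw deg 97.5 tilt [-0.     0.002] camdir [-0.99 -0.13] q [ 0.73  0.3  -0.06 -0.   -1.21 -2.17] F [-4.5  3.7  1.8] M [1.56 1.63 0.29] w 12.2
```

View pics/w8.png

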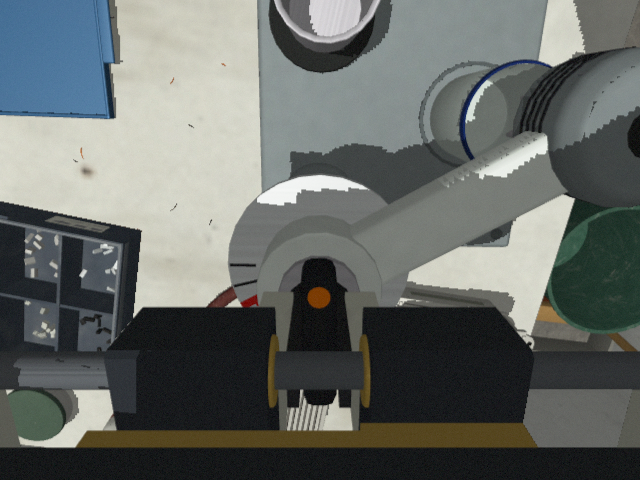

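>>> {"op": "apply_moves", "data": {"commands": [{"dx":0,"dy":0,"dz":0,"spin":0,"hand":1},{"dx":0,"dy":0,"dz":0,"spin":0,"hand":0},{"dx":0,"dy":0,"dz":0,"spin":0,"hand":0},{"dx":0,"dy":0,"dz":30,"spin":0,"hand":0},{"dx":0,"dy":0,"dz":48,"spin":0,"hand":0}]}}

```text
t: 18.25
eef_pos: [0.5835, 0.2639, 0.4888]
ee_rot: [-2.578, 1.567, -2.445]
force: [0.6, 0.5, 0.1]
width: 0.0473
```

>>> {"op": "apply_moves", "data": {"commands": [{"dx":-50,"dy":0,"dz":30,"spin":0,"hand":0},{"dx":-50,"dy":0,"dz":30,"spin":0,"hand":0},{"dx":0,"dy":0,"dz":0,"spin":0,"hand":0},{"dx":0,"dy":0,"dz":0,"spin":0,"hand":0},{"dx":0,"dy":0,"dz":0,"spin":0,"hand":0}]}}

```text
t: 18.88
eef_pos: [0.4841, 0.2642, 0.5484]
ee_rot: [-2.469, 1.569, -2.336]
force: [0.3, 0.5, 0.3]
width: 0.0872
```

```bash
python3 - <<'E'
from h import *
where()
C,im=snap('wrist','w9.png')
C,im=snap('top','t9.png')
cv2.imwrite('pics/t9y.png',cv2.resize(im[198:248,192:242],None,fx=12,fy=12,interpolation=cv2.INTER_CUBIC))
E
```

```text
t18.88 grasp mm [483.9 263.9 389.4] jaw deg 97.6 tilt [-0.002 -0.002] camdir [-0.99 -0.13] q [ 0.85  0.09 -0.01 -0.   -1.47 -2.29] F [0.3 0.5 0.3] M [-0.02 -0.    0.01] w 87.2
```

View pics/w9.png

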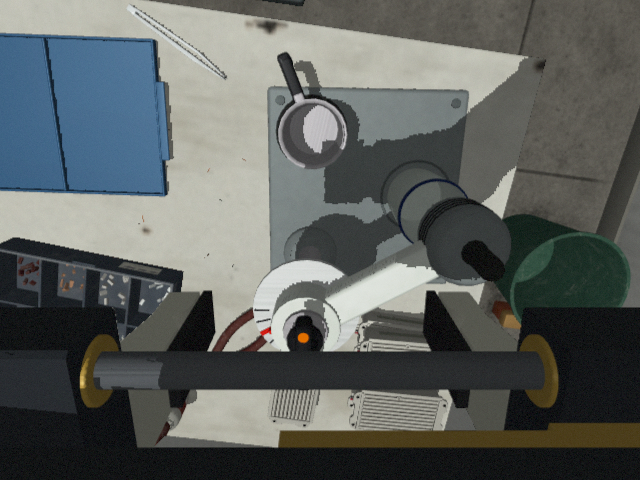

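View pics/t9y.png

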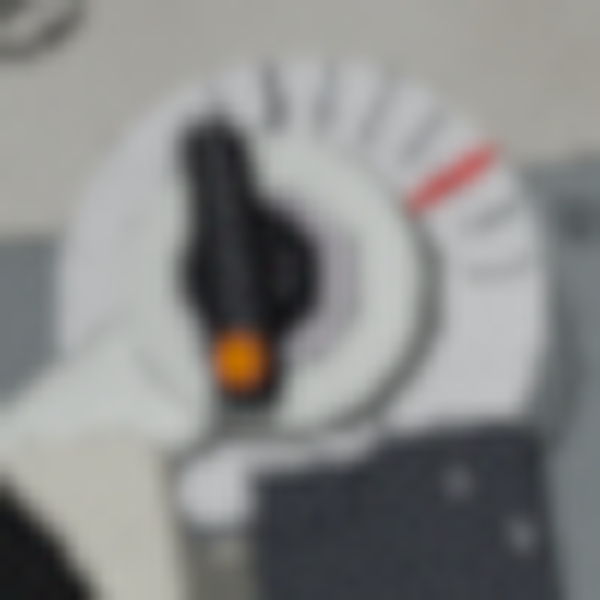

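>>> {"op": "apply_moves", "data": {"commands": [{"dx":-6,"dy":-55,"dz":5,"spin":-1,"hand":0},{"dx":-6,"dy":-60,"dz":5,"spin":-1,"hand":0},{"dx":-6,"dy":-60,"dz":0,"spin":-1,"hand":0},{"dx":-6,"dy":-60,"dz":0,"spin":0,"hand":0},{"dx":-6,"dy":-60,"dz":0,"spin":0,"hand":0}]}}

```text
t: 19.6
eef_pos: [0.4533, -0.0328, 0.5592]
ee_rot: [-2.686, 1.57, -2.605]
force: [1.4, 0.7, -0.2]
width: 0.0876
```

>>> {"op": "apply_moves", "data": {"commands": [{"dx":0,"dy":-20,"dz":0,"spin":0,"hand":0},{"dx":0,"dy":0,"dz":0,"spin":0,"hand":0},{"dx":0,"dy":0,"dz":0,"spin":0,"hand":0},{"dx":0,"dy":0,"dz":0,"spin":0,"hand":0},{"dx":0,"dy":0,"dz":0,"spin":0,"hand":0}]}}

```text
t: 20.23
eef_pos: [0.4537, -0.0502, 0.5595]
ee_rot: [-2.988, 1.571, -2.906]
force: [0.1, -0.1, -0.1]
width: 0.0878
```

```bash
python3 - <<'E'
from h import *
where()
C,im=snap('wrist','w10.png')
E
```

```text
t20.23 grasp mm [453.6 -50.2 400.5] jaw deg 94.7 tilt [-0. -0.] camdir [-1.   -0.08] q [ 0.32 -0.08 -0.16 -0.   -1.49 -1.81] F [ 0.1 -0.1 -0.1] M [-0.01 -0.    0.02] w 87.8
```

View pics/w10.png

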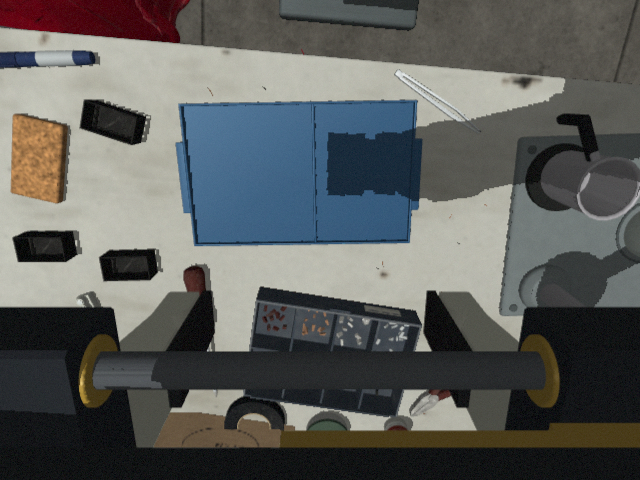

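```bash
cat >> h.py <<'E'
def fit(body,world):
    body=np.array(body);world=np.array(world)[:,:2]
    bm=body.mean(0);wm=world.mean(0);B=body-bm;W=world-wm
    a=np.arctan2((B[:,0]*W[:,1]-B[:,1]*W[:,0]).sum(),(B*W).sum())
    R=np.array([[np.cos(a),-np.sin(a)],[np.sin(a),np.cos(a)]])
    t=wm-R@bm
    return np.round(t*1000,1),round(float(np.degrees(a)),1),np.round(1000*np.linalg.norm(world-(body@R.T+t),axis=1),1)
E
python3 - <<'E'
from h import *
C=cam('wrist')
def q(h,w,z,pts): # order x-y-, x-y+, x+y+, x+y-
    return fit([(-h,-w),(-h,w),(h,w),(h,-w)],[pz(C,u,v,z) for u,v in pts])
print('tray',q(.09,.1425,.01,[(179,103),(416,100),(409,242),(196,244)]))
print('mat',q(.05,.03,.014,[(13,114),(69,119),(64,203),(11,196)]))
im=cv2.imread('pics/w10.png');cv2.imwrite('pics/w10z.png',cv2.resize(im[40:290,0:220],None,fx=2.4,fy=2.4,interpolation=cv2.INTER_CUBIC))
E
```

```text
tray (array([461.6, -71.4]), 5.5, array([0.9, 2.3, 1.2, 3. ]))
mat (array([ 466.8, -392.8]), -7.0, array([2. , 7.5, 1.1, 6.4]))
```

View pics/w10z.png

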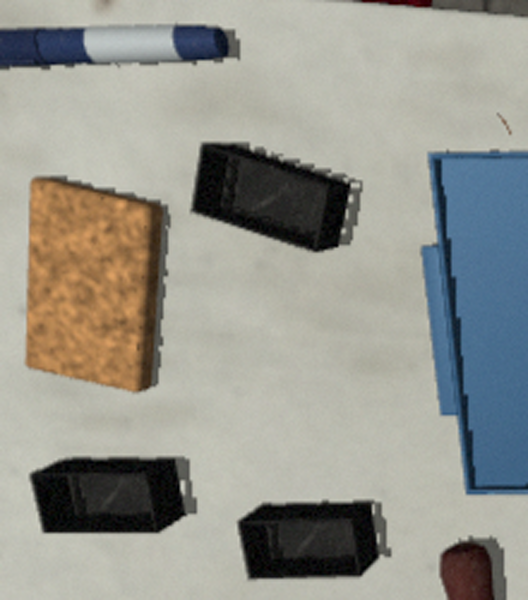

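>>> {"op": "apply_moves", "data": {"commands": [{"dx":2,"dy":-55,"dz":-15,"spin":-3,"hand":0},{"dx":2,"dy":-58,"dz":-15,"spin":-3,"hand":0},{"dx":2,"dy":-58,"dz":-15,"spin":-3,"hand":0},{"dx":2,"dy":-58,"dz":-15,"spin":-3.6,"hand":0},{"dx":2,"dy":-58,"dz":-15,"spin":0,"hand":0}]}}

```text
t: 20.9
eef_pos: [0.4636, -0.3395, 0.4843]
ee_rot: [-0.223, 1.57, -0.362]
force: [2.3, 0.6, -0.6]
width: 0.0873
```

>>> {"op": "apply_moves", "data": {"commands": [{"dx":4,"dy":-50,"dz":-45,"spin":0,"hand":0},{"dx":0,"dy":-11,"dz":-50,"spin":0,"hand":0},{"dx":0,"dy":0,"dz":-50,"spin":0,"hand":0},{"dx":0,"dy":0,"dz":0,"spin":0,"hand":0},{"dx":0,"dy":0,"dz":0,"spin":0,"hand":0}]}}

```text
t: 21.52
eef_pos: [0.4682, -0.3954, 0.345]
ee_rot: [-0.683, 1.568, -0.821]
force: [-0.5, 0.1, 0.8]
width: 0.0874
```

```bash
python3 - <<'E'
from h import *
where()
C,im=snap('wrist','w11.png')
E
```

```text
t21.52 grasp mm [ 468.4 -395.7  186. ] jaw deg 82.1 tilt [ 0.002 -0.002] camdir [-0.99  0.14] q [-0.38  0.3  -0.22  0.   -1.05 -1.33] F [-0.5  0.1  0.8] M [-0.09 -0.04 -0.04] w 87.4
```

View pics/w11.png

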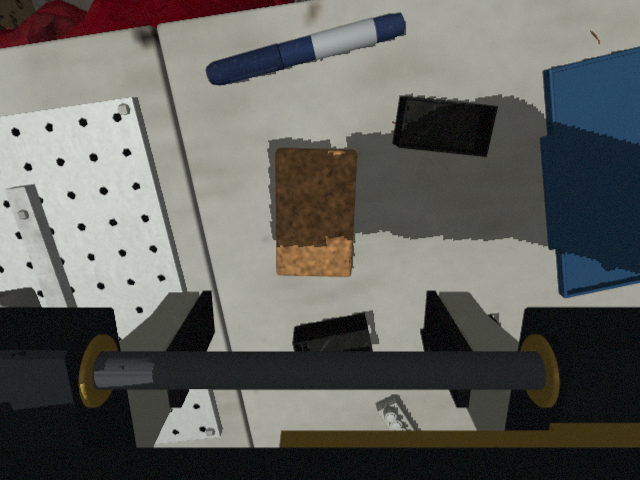

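```bash
python3 - <<'E'
from h import *
C=cam('wrist')
def q(h,w,z,pts):
    return fit([(-h,-w),(-h,w),(h,w),(h,-w)],[pz(C,u,v,z) for u,v in pts])
print('mat',q(.05,.03,.014,[(277,149),(357,149),(353,276),(277,276)]))
print('t3',q(.017,.031,.028,[(400,96),(497,105),(488,156),(394,145)]))
E
```

```text
mat (array([ 468.5, -396.6]), -8.6, array([1.3, 0.8, 0.4, 0.7]))
t3 (array([ 414.2, -300.1]), -13.2, array([2.4, 1.4, 2.7, 2. ]))
```

>>> {"op": "apply_moves", "data": {"commands": [{"dx":0,"dy":-1,"dz":-50,"spin":-0.5,"hand":0},{"dx":0,"dy":0,"dz":-50,"spin":0,"hand":0},{"dx":0,"dy":0,"dz":-40,"spin":0,"hand":0},{"dx":0,"dy":0,"dz":-23,"spin":0,"hand":0},{"dx":0,"dy":0,"dz":0,"spin":0,"hand":0.3}], "grip_force": 20}}

```text
t: 22.2
eef_pos: [0.4683, -0.3963, 0.1809]
ee_rot: [-0.495, 1.569, -0.642]
force: [0.3, 0.0, 1.4]
width: 0.082
```

>>> {"op": "apply_moves", "data": {"commands": [{"dx":0,"dy":0,"dz":0,"spin":0,"hand":1},{"dx":0,"dy":0,"dz":0,"spin":0,"hand":1},{"dx":0,"dy":0,"dz":0,"spin":0,"hand":1},{"dx":0,"dy":0,"dz":0,"spin":0,"hand":1},{"dx":0,"dy":0,"dz":0,"spin":0,"hand":1}]}}

```text
t: 22.82
eef_pos: [0.4677, -0.3964, 0.1815]
ee_rot: [-0.34, 1.568, -0.487]
force: [-0.2, 1.7, 8.0]
width: 0.0601
```

```bash
python3 - <<'E'
from h import *
where()
E
```

```text
t22.82 grasp mm [ 468.1 -396.6   22.5] jaw deg 81.6 tilt [ 0.002 -0.001] camdir [-0.99  0.15] q [-0.38  0.48 -0.38  0.   -0.71 -1.33] F [-0.2  1.7  8. ] M [ 0.64  0.15 -0.03] w 60.1
```

>>> {"op": "apply_moves", "data": {"commands": [{"dx":0,"dy":0,"dz":0,"spin":0,"hand":1},{"dx":0,"dy":0,"dz":15,"spin":0,"hand":1},{"dx":0,"dy":0,"dz":30,"spin":0,"hand":1},{"dx":0,"dy":20,"dz":35,"spin":0,"hand":1},{"dx":-1,"dy":40,"dz":0,"spin":2,"hand":1}], "grip_force": 30}}

```text
t: 23.45
eef_pos: [0.4672, -0.3369, 0.2637]
ee_rot: [-0.307, 1.565, -0.42]
force: [1.5, -0.0, -0.7]
width: 0.0595
```

>>> {"op": "apply_moves", "data": {"commands": [{"dx":-2,"dy":50,"dz":0,"spin":2,"hand":1},{"dx":-2,"dy":50,"dz":0,"spin":2,"hand":1},{"dx":-2,"dy":50,"dz":0,"spin":2,"hand":1},{"dx":-2,"dy":50,"dz":0,"spin":2,"hand":1},{"dx":-2,"dy":50,"dz":0,"spin":2,"hand":1}]}}

```text
t: 24.08
eef_pos: [0.456, -0.0848, 0.261]
ee_rot: [0.11, 1.569, 0.173]
force: [0.1, -0.1, -0.3]
width: 0.0598
```

>>> {"op": "apply_moves", "data": {"commands": [{"dx":-2,"dy":45,"dz":0,"spin":1.9,"hand":1},{"dx":-0.7,"dy":35,"dz":0,"spin":0,"hand":1},{"dx":0,"dy":12.7,"dz":0,"spin":0,"hand":1},{"dx":0,"dy":0,"dz":0,"spin":0,"hand":1},{"dx":0,"dy":0,"dz":0,"spin":0,"hand":1}]}}

```text
t: 24.7
eef_pos: [0.4534, 0.0058, 0.2601]
ee_rot: [3.064, 1.571, -3.124]
force: [-0.4, -0.6, -0.8]
width: 0.0597
```

```bash
python3 - <<'E'
from h import *
where()
C,im=snap('wrist','w12.png')
E
```

```text
t24.70 grasp mm [453.4   5.8 101.1] jaw deg 95.4 tilt [-0. -0.] camdir [-1.   -0.09] q [ 0.45  0.15 -0.65 -0.   -0.77 -1.93] F [-0.4 -0.6 -0.8] M [-0.04 -0.03 -0.01] w 59.7
```

View pics/w12.png

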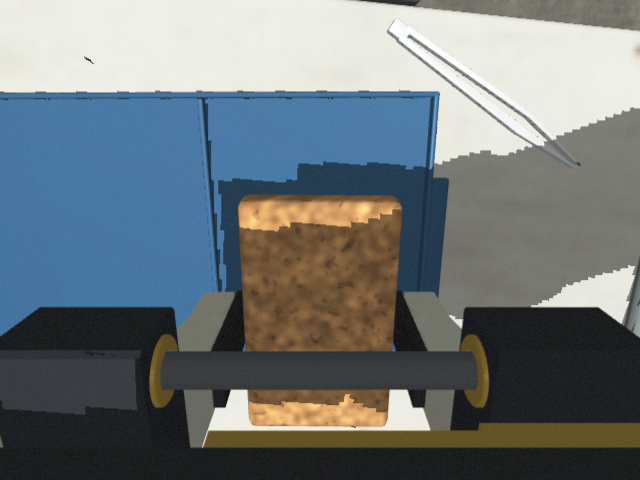

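>>> {"op": "apply_moves", "data": {"commands": [{"dx":0.5,"dy":0,"dz":-30,"spin":0,"hand":1},{"dx":0,"dy":0,"dz":-25,"spin":0,"hand":1},{"dx":0,"dy":0,"dz":-13,"spin":0,"hand":1},{"dx":0,"dy":0,"dz":-6,"spin":0,"hand":1},{"dx":0,"dy":0,"dz":-1.5,"spin":0,"hand":1}]}}

```text
t: 25.38
eef_pos: [0.4542, 0.0063, 0.1845]
ee_rot: [-1.628, 1.571, -1.534]
force: [-0.7, -0.0, 2.6]
width: 0.0593
```

>>> {"op": "apply_moves", "data": {"commands": [{"dx":0,"dy":0,"dz":0,"spin":0,"hand":1},{"dx":0,"dy":0,"dz":0,"spin":0,"hand":0.27},{"dx":0,"dy":0,"dz":0,"spin":0,"hand":0.25},{"dx":0,"dy":0,"dz":0,"spin":0,"hand":0.25},{"dx":0,"dy":0,"dz":0,"spin":0,"hand":0.25}]}}

```text
t: 26.0
eef_pos: [0.454, 0.0065, 0.1845]
ee_rot: [0.447, 1.571, 0.542]
force: [0.3, -0.2, -0.4]
width: 0.066
```

```bash
python3 - <<'E'
from h import *
where()
E
```

```text
t26.00 grasp mm [454.    6.5  25.5] jaw deg 95.4 tilt [0. 0.] camdir [-1.   -0.09] q [ 0.45  0.28 -0.73 -0.   -0.56 -1.93] F [ 0.3 -0.2 -0.4] M [-0.02 -0.07  0.01] w 66.0
```

>>> {"op": "apply_moves", "data": {"commands": [{"dx":0,"dy":0,"dz":20,"spin":0,"hand":0.25},{"dx":0,"dy":0,"dz":55,"spin":0,"hand":0},{"dx":0,"dy":20,"dz":55,"spin":0,"hand":0},{"dx":0,"dy":40,"dz":55,"spin":0,"hand":0},{"dx":0,"dy":50,"dz":55,"spin":0,"hand":0}]}}

```text
t: 26.62
eef_pos: [0.4535, 0.1057, 0.4135]
ee_rot: [0.555, 1.569, 0.649]
force: [1.7, -0.5, -0.4]
width: 0.0875
```

>>> {"op": "apply_moves", "data": {"commands": [{"dx":0,"dy":40,"dz":30,"spin":0,"hand":0},{"dx":0,"dy":0,"dz":0,"spin":0,"hand":0},{"dx":0,"dy":0,"dz":0,"spin":0,"hand":0},{"dx":0,"dy":0,"dz":0,"spin":0,"hand":0},{"dx":0,"dy":0,"dz":0,"spin":0,"hand":0}]}}

```text
t: 27.25
eef_pos: [0.4539, 0.1445, 0.4405]
ee_rot: [-2.525, 1.569, -2.431]
force: [-0.1, 0.2, -0.1]
width: 0.0877
```

```bash
python3 - <<'E'
from h import *
where()
C,im=snap('wrist','w13.png')
E
```

```text
t27.25 grasp mm [453.8 144.4 281.5] jaw deg 95.4 tilt [-0.001 -0.001] camdir [-1.   -0.09] q [ 0.72  0.   -0.35 -0.   -1.22 -2.2 ] F [-0.1  0.2 -0.1] M [-0.04 -0.05 -0.01] w 87.7
```

View pics/w13.png

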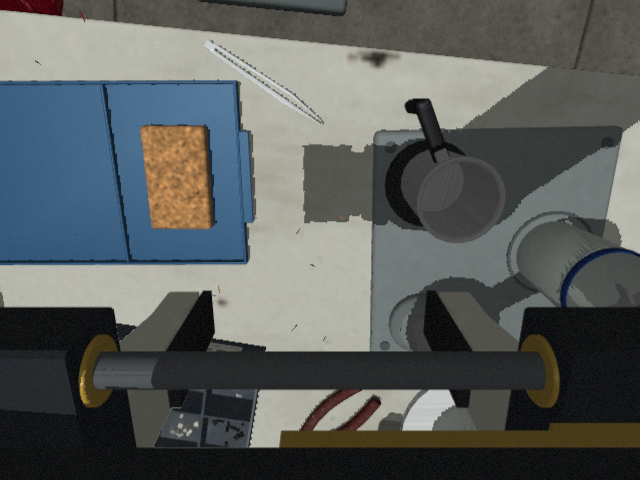

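```bash
python3 - <<'E'
from h import *
C=cam('wrist')
im=cv2.imread('pics/w13.png');cv2.imwrite('pics/w13z.png',cv2.resize(im[85:255,370:520],None,fx=3.5,fy=3.5,interpolation=cv2.INTER_CUBIC))
def q(h,w,z,pts):
    return fit([(-h,-w),(-h,w),(h,w),(h,-w)],[pz(C,u,v,z) for u,v in pts])
print('mat',q(.05,.03,.017,[(141,126),(208,126),(215,228),(150,229)]))
E
```

```text
mat (array([454.4,  11. ]), 4.6, array([1.1, 1.4, 2.5, 2.9]))
```

View pics/w13z.png

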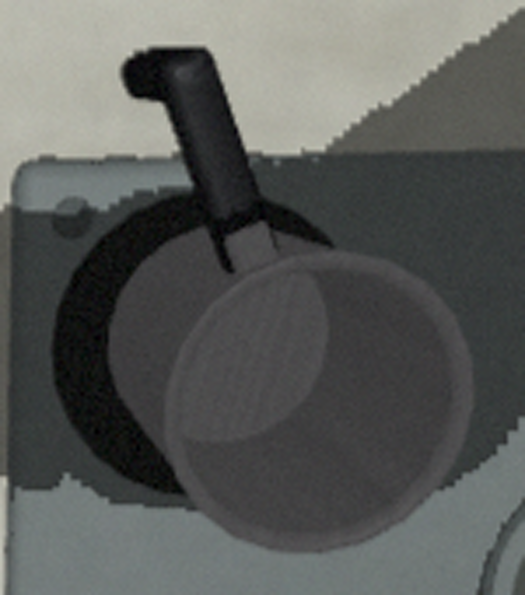

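```bash
python3 - <<'E'
from h import *
st=status.get_state();C=cam('wrist',st)
z=lambda u,v:(370+u/3.5,85+v/3.5)
c=pz(C,*z(320,400),.106);l=pz(C,*z(166,400),.106);r=pz(C,*z(474,400),.106)
f=pz(C,*z(192,58),.095);n=pz(C,*z(236,205),.095)
print('centre',c,'diam',np.linalg.norm(l-r));print('far',f,np.linalg.norm(f-c),'near',n,np.linalg.norm(n-c))
for p,q in((c,f),(c,n),(n,f)): print(np.degrees(np.arctan2(*(q-p)[[1,0]])))
E
```

```text
centre [0.43117739 0.25300155 0.106     ] diam 0.06691921488676157
far [0.36357978 0.21588576 0.095     ] 0.07789748918782259 near [0.39259026 0.23049173 0.095     ] 0.046007156375256826
-151.23015111299546
-149.74283038698093
-153.27601560846168
```

>>> {"op": "apply_moves", "data": {"commands": [{"dx":-20,"dy":20,"dz":0,"spin":6,"hand":0},{"dx":-20,"dy":20,"dz":-20,"spin":6,"hand":0},{"dx":-20,"dy":20,"dz":-30,"spin":6,"hand":0},{"dx":-14,"dy":16,"dz":-31,"spin":5.1,"hand":0},{"dx":0,"dy":0,"dz":0,"spin":0,"hand":0}]}}

```text
t: 27.92
eef_pos: [0.379, 0.221, 0.3583]
ee_rot: [-2.775, 1.567, -2.275]
force: [0.1, -0.8, 1.4]
width: 0.0877
```

>>> {"op": "apply_moves", "data": {"commands": [{"dx":0,"dy":0,"dz":0,"spin":0,"hand":0},{"dx":0,"dy":0,"dz":0,"spin":0,"hand":0},{"dx":0,"dy":0,"dz":0,"spin":0,"hand":0},{"dx":0,"dy":0,"dz":0,"spin":0,"hand":0},{"dx":0,"dy":0,"dz":0,"spin":0,"hand":0}]}}

```text
t: 28.55
eef_pos: [0.3801, 0.2211, 0.3604]
ee_rot: [0.428, 1.57, 0.926]
force: [0.6, -0.2, 0.5]
width: 0.0875
```

```bash
python3 - <<'E'
from h import *
where()
C,im=snap('wrist','w14.png')
E
```

```text
t28.55 grasp mm [380.1 221.2 201.4] jaw deg 118.5 tilt [0. 0.] camdir [-0.88 -0.48] q [ 0.98 -0.   -0.55  0.   -1.03 -2.05] F [ 0.6 -0.2  0.5] M [-0.03  0.01 -0.03] w 87.5
```

View pics/w14.png

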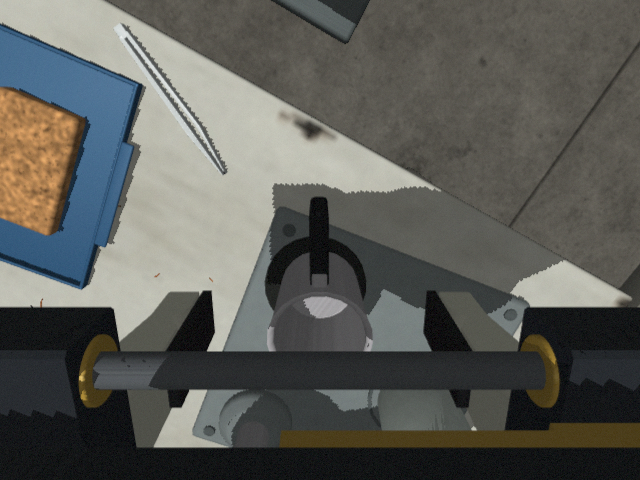

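```bash
python3 - <<'E'
from h import *
s,g=where();C=cam('wrist',s)
R=Ro.from_euler('xyz',s['ee_rot']).as_matrix()
for n,u,v,z in(('far',318,198,.095),('far',318,204,.095),('barwall',319,276,.095),('rimL',268,328,.106),('rimR',373,342,.106),('rimtop',320,291,.106)):
    p=pz(C,u,v,z); print(n,np.round(p*1000,1),'tool y,z from grasp mm',np.round((R.T@(p-g))[1:]*1000,1))
E
```

```text
t28.60 grasp mm [380.  221.2 201.3] jaw deg 118.5 tilt [0. 0.] camdir [-0.88 -0.48] q [ 0.98 -0.   -0.55 -0.   -1.03 -2.05] F [ 0.1  0.4 -0.6] M [0.05 0.03 0.01] w 87.8
far [354.8 208.9  95. ] tool y,z from grasp mm [  1.3 -28.1]
far [358.  210.7  95. ] tool y,z from grasp mm [  1.3 -24.4]
barwall [398.5 233.4  95. ] tool y,z from grasp mm [ 1.9 22. ]
rimL [440.6 219.9 106. ] tool y,z from grasp mm [-30.1  52.6]
rimR [417.8 282.8 106. ] tool y,z from grasp mm [36.1 62.6]
rimtop [402.7 236.4 106. ] tool y,z from grasp mm [ 2.5 27.2]
```

>>> {"op": "apply_moves", "data": {"commands": [{"dx":-0.4,"dy":0.8,"dz":-35,"spin":0,"hand":0},{"dx":0,"dy":0,"dz":-35,"spin":0,"hand":0},{"dx":0,"dy":0,"dz":-25,"spin":0,"hand":0},{"dx":0,"dy":0,"dz":-16,"spin":0,"hand":0},{"dx":0,"dy":0,"dz":0,"spin":0,"hand":0.4}], "grip_force": 60}}

```text
t: 29.22
eef_pos: [0.3794, 0.2218, 0.2483]
ee_rot: [-2.678, 1.568, -2.18]
force: [0.1, -0.5, 0.2]
width: 0.0824
```

>>> {"op": "apply_moves", "data": {"commands": [{"dx":0,"dy":0,"dz":0,"spin":0,"hand":0.6},{"dx":0,"dy":0,"dz":0,"spin":0,"hand":0.7},{"dx":0,"dy":0,"dz":0,"spin":0,"hand":0.8},{"dx":0,"dy":0,"dz":0,"spin":0,"hand":0.8},{"dx":0,"dy":0,"dz":0,"spin":0,"hand":0.85}]}}

```text
t: 29.85
eef_pos: [0.3796, 0.222, 0.2493]
ee_rot: [0.471, 1.571, 0.969]
force: [-0.6, -0.3, -0.4]
width: 0.0332
```

>>> {"op": "apply_moves", "data": {"commands": [{"dx":0,"dy":0,"dz":0,"spin":0,"hand":1},{"dx":0,"dy":0,"dz":0,"spin":0,"hand":1},{"dx":0,"dy":0,"dz":0,"spin":0,"hand":1},{"dx":0,"dy":0,"dz":0,"spin":0,"hand":1},{"dx":0,"dy":0,"dz":0,"spin":0,"hand":1}]}}

```text
t: 30.48
eef_pos: [0.3796, 0.222, 0.2492]
ee_rot: [-2.465, 1.571, -1.967]
force: [0.9, -1.4, -0.6]
width: 0.0109
```

```bash
python3 - <<'E'
from h import *
where()
C,im=snap('wrist','w15.png')
E
```

```text
t30.48 grasp mm [379.6 222.   90.2] jaw deg 118.5 tilt [-0. -0.] camdir [-0.88 -0.48] q [ 0.98  0.14 -0.7   0.   -0.73 -2.05] F [ 0.9 -1.4 -0.6] M [-0.17 -0.13 -0.02] w 10.9
```

View pics/w15.png

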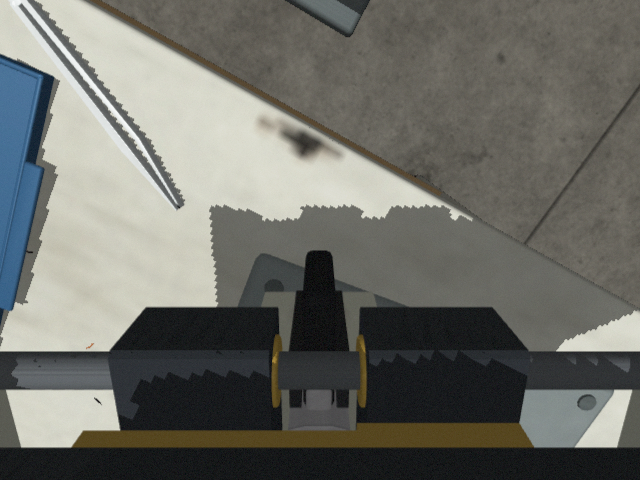

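>>> {"op": "apply_moves", "data": {"commands": [{"dx":0,"dy":0,"dz":4,"spin":0,"hand":1},{"dx":0,"dy":0,"dz":8,"spin":0,"hand":1},{"dx":0,"dy":0,"dz":10,"spin":0,"hand":1},{"dx":0,"dy":0,"dz":8,"spin":0,"hand":1},{"dx":0,"dy":0,"dz":0,"spin":0,"hand":1}]}}

```text
t: 31.15
eef_pos: [0.3797, 0.2223, 0.2801]
ee_rot: [0.447, 1.569, 0.945]
force: [0.4, -0.3, -3.0]
width: 0.0113
```

```bash
python3 - <<'E'
from h import *
where()
C,im=snap('wrist','w16.png')
C,im=snap('scene','s16.png')
cv2.imwrite('pics/s16z.png',cv2.resize(im[300:450,200:360],None,fx=4,fy=4,interpolation=cv2.INTER_CUBIC))
E
```

```text
t31.15 grasp mm [379.9 222.5 121.1] jaw deg 118.5 tilt [0.001 0.002] camdir [-0.88 -0.48] q [ 0.98  0.1  -0.66  0.   -0.81 -2.05] F [ 0.4 -0.3 -3. ] M [-0.06  0.15  0.02] w 11.3
```

View pics/s16z.png

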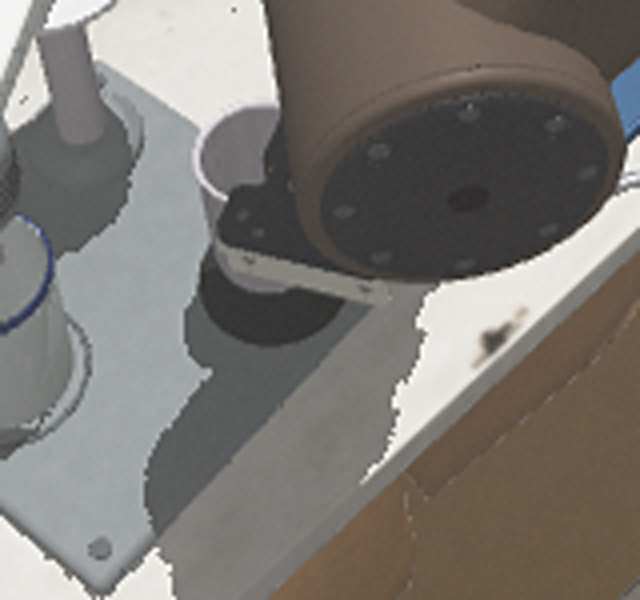

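View pics/w16.png

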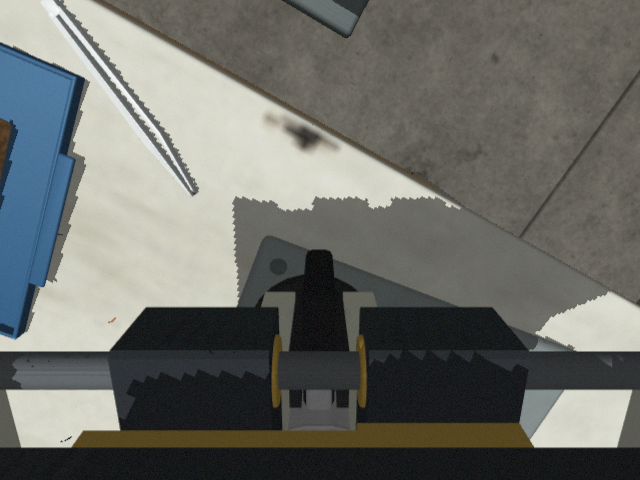

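>>> {"op": "apply_moves", "data": {"commands": [{"dx":2,"dy":-5,"dz":15,"spin":1,"hand":1},{"dx":4,"dy":-20,"dz":12,"spin":3,"hand":1},{"dx":5,"dy":-30,"dz":2,"spin":4,"hand":1},{"dx":5,"dy":-30,"dz":0,"spin":4,"hand":1},{"dx":5,"dy":-35,"dz":0,"spin":4,"hand":1}]}}

```text
t: 31.88
eef_pos: [0.4005, 0.1012, 0.308]
ee_rot: [3.013, 1.57, -2.49]
force: [0.3, -0.3, -2.5]
width: 0.0112
```

>>> {"op": "apply_moves", "data": {"commands": [{"dx":5,"dy":-35,"dz":0,"spin":4,"hand":1},{"dx":5,"dy":-35,"dz":0,"spin":4,"hand":1},{"dx":5,"dy":-35,"dz":0,"spin":4,"hand":1},{"dx":5,"dy":-30,"dz":0,"spin":3.5,"hand":1},{"dx":4,"dy":-10,"dz":0,"spin":0,"hand":1}]}}

```text
t: 32.5
eef_pos: [0.4244, -0.0443, 0.3078]
ee_rot: [2.393, 1.57, -2.844]
force: [0.1, 0.8, -3.0]
width: 0.0113
```

>>> {"op": "apply_moves", "data": {"commands": [{"dx":0,"dy":0,"dz":-5,"spin":0,"hand":1},{"dx":0,"dy":0,"dz":-15,"spin":0,"hand":1},{"dx":0,"dy":0,"dz":-15,"spin":0,"hand":1},{"dx":0,"dy":0,"dz":0,"spin":0,"hand":1},{"dx":0,"dy":0,"dz":0,"spin":0,"hand":1}]}}

```text
t: 33.12
eef_pos: [0.4248, -0.0424, 0.2735]
ee_rot: [-1.344, 1.571, -0.295]
force: [0.8, 0.2, -2.4]
width: 0.0109
```

```bash
python3 - <<'E'
from h import *
where()
C,im=snap('wrist','w17.png')
C,im=snap('scene','s17.png')
cv2.imwrite('pics/s17z.png',cv2.resize(im[220:400,260:440],None,fx=3.3,fy=3.3,interpolation=cv2.INTER_CUBIC))
C,im=snap('top','t17.png')
cv2.imwrite('pics/t17z.png',cv2.resize(im[210:330,260:420],None,fx=5,fy=5,interpolation=cv2.INTER_CUBIC))
E
```

```text
t33.12 grasp mm [424.8 -42.4 114.5] jaw deg 150.1 tilt [ 0. -0.] camdir [-0.5  -0.87] q [ 0.37  0.08 -0.69  0.   -0.79 -0.89] F [ 0.8  0.2 -2.4] M [-0.08  0.14 -0.04] w 10.9
```

View pics/s17z.png

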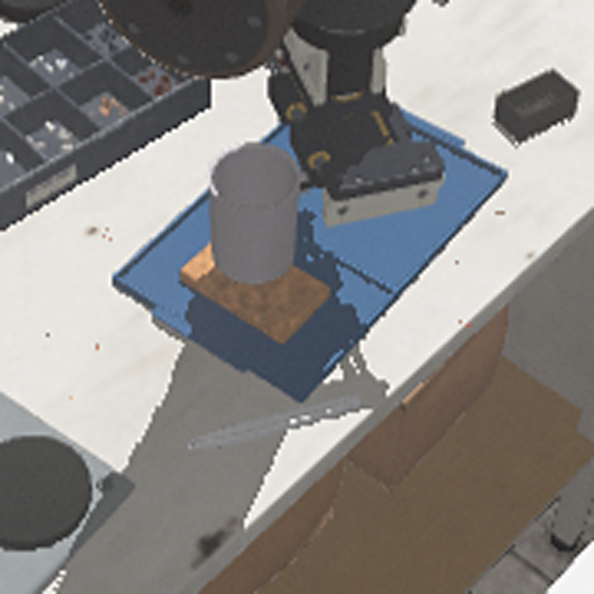

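View pics/t17z.png

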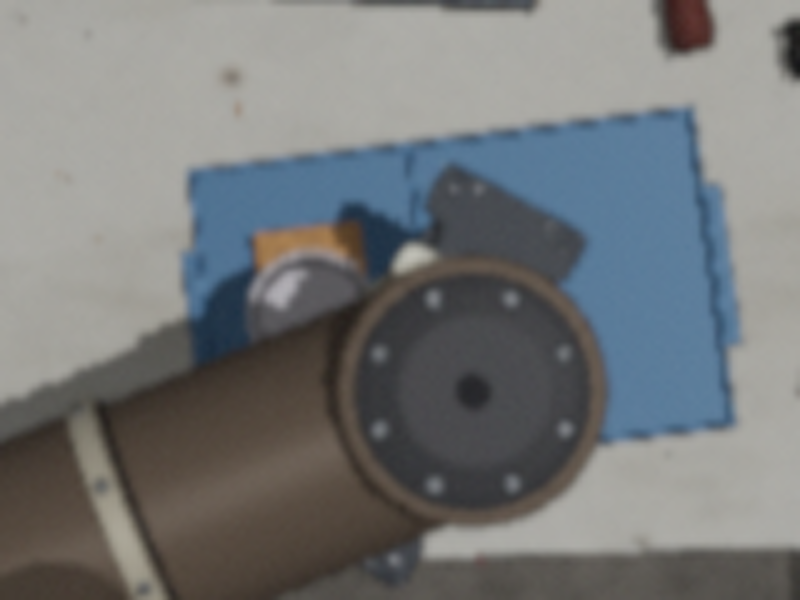

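View pics/w17.png

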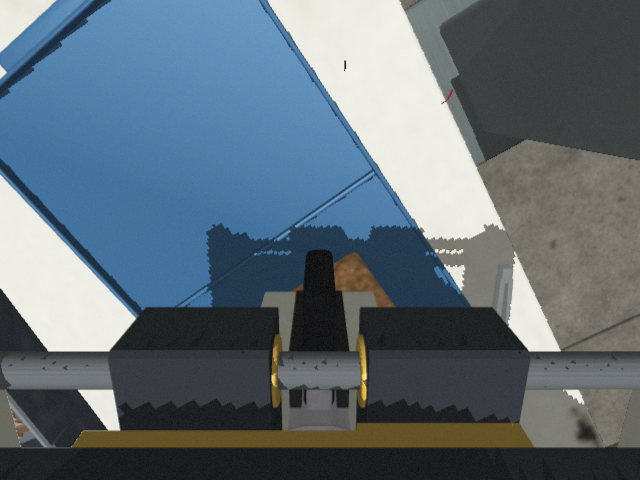

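```bash
python3 - <<'E'
from h import *
S=cam('scene');T=cam('top')
print(pz(S,337.3,273,.1305),pz(T,260+308/5,210+307/5,.1305))
zz=lambda u,v:(260+u/3.3,220+v/3.3)
for n,p in dict(leftc=(181,270),bot=(288,343),right=(329,290),top=(205,246)).items(): print('mat',n,pz(S,*zz(*p),.017))
print(proj(S,(.454,.007,.1305)))
E
```

```text
[0.45333162 0.00720724 0.1305    ] [0.45807725 0.01075016 0.1305    ]
mat leftc [0.49881587 0.03784285 0.017     ]
mat bot [0.3937503  0.03316242 0.017     ]
mat right [ 0.40499688 -0.02544261  0.017     ]
mat top [0.5025829  0.00773053 0.017     ]
[337.15037573 272.81139706]
```

>>> {"op": "apply_moves", "data": {"commands": [{"dx":-0.5,"dy":0,"dz":-12,"spin":0,"hand":1},{"dx":0,"dy":0,"dz":-10,"spin":0,"hand":1},{"dx":0,"dy":0,"dz":-4,"spin":0,"hand":1},{"dx":0,"dy":0,"dz":-2.5,"spin":0,"hand":1},{"dx":0,"dy":0,"dz":-0.5,"spin":0,"hand":1}]}}

```text
t: 33.9
eef_pos: [0.4241, -0.043, 0.2442]
ee_rot: [2.901, 1.57, -2.335]
force: [-2.1, -1.4, 1.7]
width: 0.0116
```

```bash
python3 - <<'E'
from h import *
where()
E
```

```text
t33.90 grasp mm [424.1 -43.1  85.2] jaw deg 150.0 tilt [-0. -0.] camdir [-0.5  -0.87] q [ 0.37  0.13 -0.73  0.   -0.71 -0.89] F [-2.1 -1.4  1.7] M [-0.37  0.59  0.09] w 11.6
```

>>> {"op": "apply_moves", "data": {"commands": [{"dx":0,"dy":0,"dz":0,"spin":0,"hand":1},{"dx":0,"dy":0,"dz":0,"spin":0,"hand":0.8},{"dx":0,"dy":0,"dz":0,"spin":0,"hand":0.6},{"dx":0,"dy":0,"dz":0,"spin":0,"hand":0.4},{"dx":0,"dy":0,"dz":0,"spin":0,"hand":0.3}]}}

```text
t: 34.52
eef_pos: [0.4242, -0.0429, 0.2443]
ee_rot: [-0.675, 1.571, 0.373]
force: [-0.1, 0.3, -0.1]
width: 0.0416
```

>>> {"op": "apply_moves", "data": {"commands": [{"dx":0,"dy":0,"dz":10,"spin":0,"hand":0.1},{"dx":0,"dy":0,"dz":30,"spin":0,"hand":0},{"dx":0,"dy":0,"dz":50,"spin":0,"hand":0},{"dx":0,"dy":-30,"dz":50,"spin":0,"hand":0},{"dx":5,"dy":-50,"dz":50,"spin":0,"hand":0}]}}

```text
t: 35.15
eef_pos: [0.428, -0.1174, 0.4315]
ee_rot: [-0.913, 1.568, 0.138]
force: [1.6, -0.1, 0.1]
width: 0.087
```

>>> {"op": "apply_moves", "data": {"commands": [{"dx":10,"dy":-50,"dz":20,"spin":-9,"hand":0},{"dx":10,"dy":-50,"dz":0,"spin":-9,"hand":0},{"dx":10,"dy":-50,"dz":0,"spin":-9,"hand":0},{"dx":5,"dy":-20,"dz":0,"spin":-9,"hand":0},{"dx":0,"dy":0,"dz":0,"spin":-9,"hand":0}]}}

```text
t: 35.78
eef_pos: [0.4634, -0.2886, 0.4484]
ee_rot: [2.903, 1.57, -3.125]
force: [-0.0, 0.1, -0.7]
width: 0.0878
```

```bash
python3 - <<'E'
from h import *
where()
C,im=snap('wrist','w18.png')
C,im=snap('scene','s18.png')
cv2.imwrite('pics/s18z.png',cv2.resize(im[190:370,260:440],None,fx=3.3,fy=3.3,interpolation=cv2.INTER_CUBIC))
C,im=snap('top','t18.png')
cv2.imwrite('pics/t18z.png',cv2.resize(im[190:330,260:520],None,fx=3,fy=3,interpolation=cv2.INTER_CUBIC))
E
```

```text
t35.77 grasp mm [ 463.3 -288.6  289.4] jaw deg 104.6 tilt [-0.001 -0.   ] camdir [-0.97 -0.25] q [-0.2   0.12 -0.2   0.   -1.25 -1.12] F [-0.   0.1 -0.7] M [ 0.07  0.07 -0.05] w 87.8
```

View pics/s18z.png

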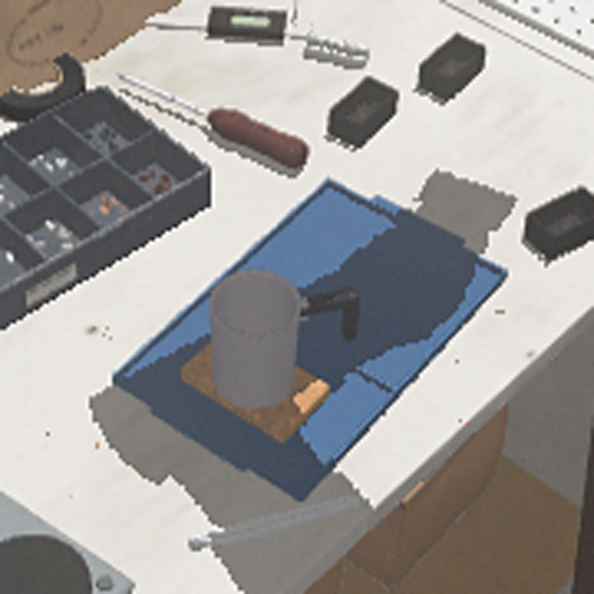

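View pics/t18z.png

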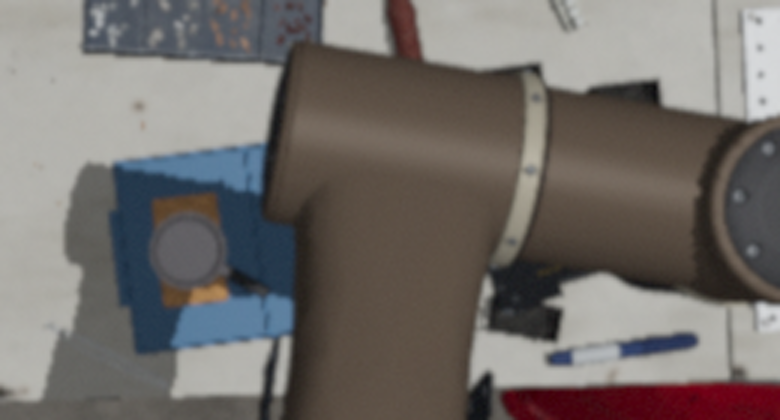

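View pics/w18.png

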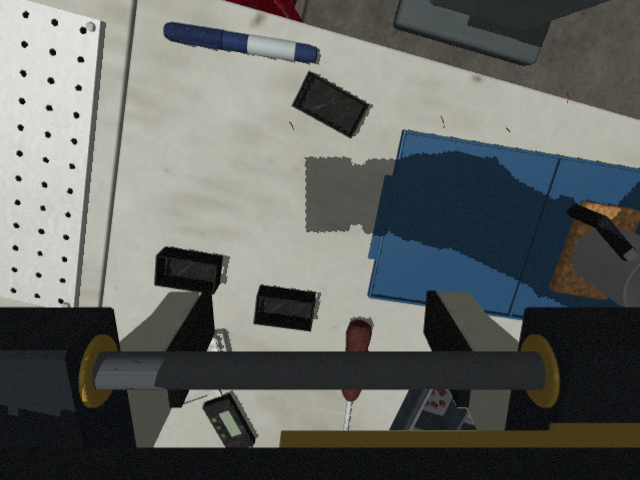

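```bash
python3 - <<'E'
from h import *
S=cam('scene')
zz=lambda u,v:(260+u/3.3,190+v/3.3)
print('rim',pz(S,*zz(255,302),.101))
for n,p in dict(l=(181,374),r=(329,385),b=(286,442)).items(): print(n,pz(S,*zz(*p),.017))
C=cam('wrist')
# order x-y-, x-y+, x+y+, x+y-
def q(h,w,z,pts):
    return fit([(-h,-w),(-h,w),(h,w),(h,-w)],[pz(C,u,v,z) for u,v in pts])
print('t3',q(.017,.031,.028,[(312,71),(372,104),(355,137),(292,105)]))
im=cv2.imread('pics/w18.png');cv2.imwrite('pics/w18z.png',cv2.resize(im[40:345,140:400],None,fx=1.9,fy=1.9,interpolation=cv2.INTER_CUBIC))
E
```

```text
rim [0.45328681 0.00652997 0.101     ]
l [0.495318   0.04137131 0.017     ]
r [ 0.40754979 -0.02839804  0.017     ]
b [0.39479711 0.03417444 0.017     ]
t3 (array([ 382.3, -293.9]), -12.1, array([1.3, 0.4, 1.2, 1.8]))
```

View pics/w18z.png

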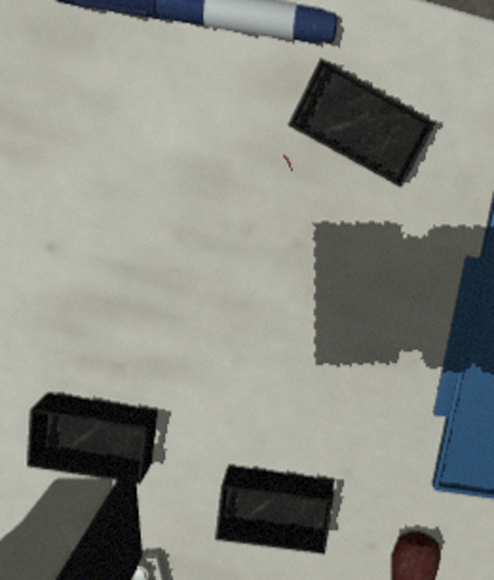

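>>> {"op": "apply_moves", "data": {"commands": [{"dx":-16,"dy":-1,"dz":-25,"spin":10.5,"hand":0},{"dx":-16,"dy":-1,"dz":-30,"spin":10.5,"hand":0},{"dx":-16,"dy":-1,"dz":-30,"spin":10.5,"hand":0},{"dx":-16,"dy":-1,"dz":-30,"spin":10.5,"hand":0},{"dx":-16,"dy":-1,"dz":-20,"spin":10.5,"hand":0}]}}

```text
t: 36.55
eef_pos: [0.3827, -0.2915, 0.3126]
ee_rot: [1.596, 1.57, 2.786]
force: [-0.4, -0.6, -0.1]
width: 0.0878
```

>>> {"op": "apply_moves", "data": {"commands": [{"dx":-1,"dy":0,"dz":0,"spin":10.5,"hand":0},{"dx":0,"dy":0,"dz":0,"spin":0,"hand":0},{"dx":0,"dy":0,"dz":0,"spin":0,"hand":0},{"dx":0,"dy":0,"dz":0,"spin":0,"hand":0},{"dx":0,"dy":0,"dz":0,"spin":0,"hand":0}]}}

```text
t: 37.17
eef_pos: [0.3826, -0.292, 0.3134]
ee_rot: [-1.636, 1.571, -0.274]
force: [0.1, -0.4, 0.0]
width: 0.0876
```

```bash
python3 - <<'E'
from h import *
where()
C,im=snap('wrist','w19.png')
E
```

```text
t37.17 grasp mm [ 382.6 -292.   154.4] jaw deg 168.0 tilt [ 0. -0.] camdir [-0.21 -0.98] q [-0.24  0.12 -0.53  0.   -0.92  0.03] F [ 0.1 -0.4  0. ] M [ 0.04  0.07 -0.02] w 87.6
```

View pics/w19.png

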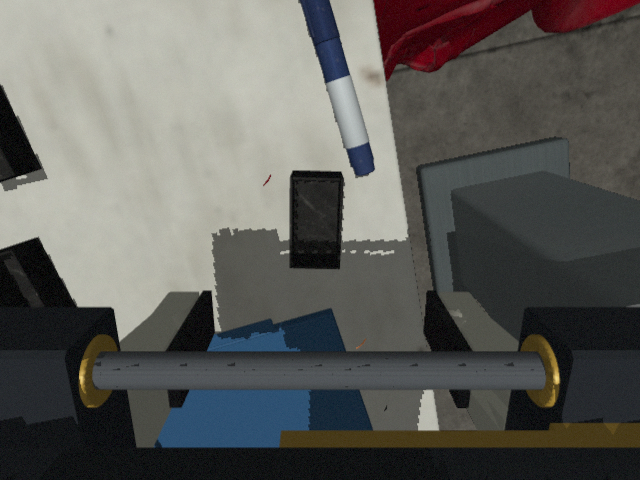

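```bash
python3 - <<'E'
from h import *
s,g=where();C=cam('wrist',s)
P=[pz(C,u,v,.028) for u,v in[(291,171),(343,172),(340,268),(290,268)]]
P=np.array(P);print(P.mean(0),[np.linalg.norm(P[i]-P[(i+1)%4])*1000 for i in range(4)])
print('axis',np.degrees(np.arctan2(*((P[3]+P[2])-(P[0]+P[1]))[[1,0]])))
E
```

```text
t37.23 grasp mm [ 382.6 -292.   154.4] jaw deg 168.0 tilt [ 0. -0.] camdir [-0.21 -0.98] q [-0.24  0.12 -0.53 -0.   -0.92  0.03] F [ 0.2  0.1 -0.8] M [ 0.01  0.08 -0.04] w 87.5
[ 0.38204086 -0.29875711  0.028     ] [np.float64(32.71467755373911), np.float64(65.00862134869085), np.float64(33.81077912972484), np.float64(65.66031801556503)]
axis 76.76417215897693
```

>>> {"op": "apply_moves", "data": {"commands": [{"dx":0,"dy":-4,"dz":-40,"spin":-1,"hand":0},{"dx":0,"dy":0,"dz":-40,"spin":0,"hand":0},{"dx":0,"dy":0,"dz":-30,"spin":0,"hand":0},{"dx":0,"dy":0,"dz":-14,"spin":0,"hand":0.1},{"dx":0,"dy":0,"dz":0,"spin":0,"hand":0.5}], "grip_force": 8}}

```text
t: 37.85
eef_pos: [0.3825, -0.2961, 0.1889]
ee_rot: [1.59, 1.569, 2.935]
force: [0.3, 0.2, 0.5]
width: 0.0742
```

>>> {"op": "apply_moves", "data": {"commands": [{"dx":0,"dy":0,"dz":0,"spin":0,"hand":1},{"dx":0,"dy":0,"dz":0,"spin":0,"hand":1},{"dx":0,"dy":0,"dz":0,"spin":0,"hand":1},{"dx":0,"dy":0,"dz":0,"spin":0,"hand":1},{"dx":0,"dy":0,"dz":0,"spin":0,"hand":1}]}}

```text
t: 38.48
eef_pos: [0.3826, -0.2961, 0.1897]
ee_rot: [-1.732, 1.57, -0.387]
force: [-1.1, 0.7, 5.1]
width: 0.0345
```

```bash
python3 - <<'E'
from h import *
where()
C,im=snap('wrist','w20.png')
E
```

```text
t38.48 grasp mm [ 382.7 -296.1   30.7] jaw deg 167.0 tilt [ 0.001 -0.   ] camdir [-0.22 -0.97] q [-0.25  0.31 -0.66  0.   -0.6   0.02] F [-1.1  0.7  5.1] M [0.52 0.31 0.02] w 34.5
```

View pics/w20.png

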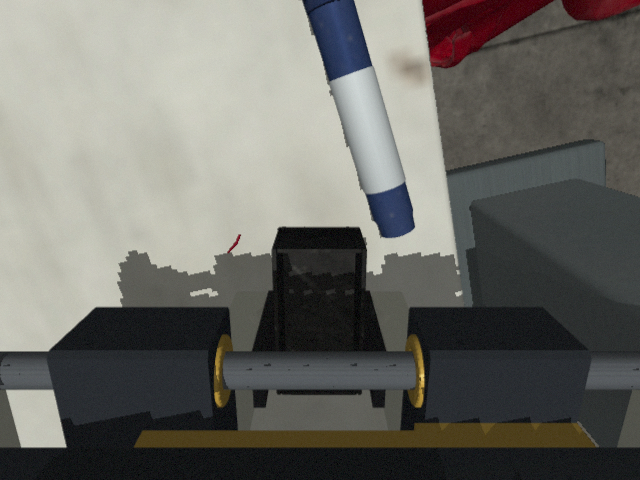

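>>> {"op": "apply_moves", "data": {"commands": [{"dx":0,"dy":0,"dz":10,"spin":0,"hand":1},{"dx":0,"dy":0,"dz":25,"spin":0,"hand":1},{"dx":6.8,"dy":22,"dz":25,"spin":3.5,"hand":1},{"dx":10,"dy":34,"dz":0,"spin":5,"hand":1},{"dx":10,"dy":34,"dz":0,"spin":5,"hand":1}]}}

```text
t: 39.15
eef_pos: [0.4094, -0.2052, 0.2502]
ee_rot: [-1.599, 1.569, -0.017]
force: [1.0, 0.3, -0.7]
width: 0.0337
```

>>> {"op": "apply_moves", "data": {"commands": [{"dx":10,"dy":32,"dz":0,"spin":5,"hand":1},{"dx":0,"dy":0,"dz":-25,"spin":0,"hand":1},{"dx":0,"dy":0,"dz":-20,"spin":0,"hand":1},{"dx":0,"dy":0,"dz":-8,"spin":0,"hand":1},{"dx":0,"dy":0,"dz":0,"spin":0,"hand":1}]}}

```text
t: 39.78
eef_pos: [0.4192, -0.1741, 0.1963]
ee_rot: [1.591, 1.57, -3.025]
force: [-1.4, 0.1, -0.2]
width: 0.0344
```

```bash
python3 - <<'E'
from h import *
where()
C,im=snap('wrist','w21.png')
E
```

```text
t39.77 grasp mm [ 419.1 -174.1   37.3] jaw deg -174.5 tilt [-0.001 -0.   ] camdir [ 0.1 -1. ] q [ 0.04  0.26 -0.72  0.   -0.59  0.05] F [-1.4  0.1 -0.2] M [-0.02  0.03 -0.  ] w 34.4
```

View pics/w21.png

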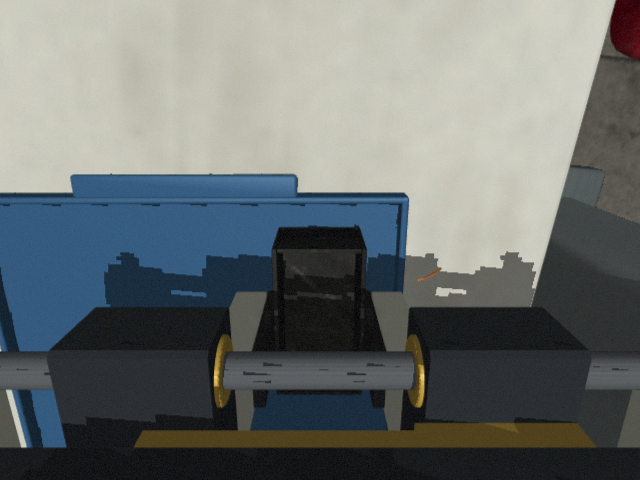

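>>> {"op": "apply_moves", "data": {"commands": [{"dx":0,"dy":0,"dz":-2,"spin":0,"hand":1},{"dx":0,"dy":0,"dz":-1.8,"spin":0,"hand":1},{"dx":0,"dy":0,"dz":0,"spin":0,"hand":1},{"dx":0,"dy":0,"dz":0,"spin":0,"hand":0.5},{"dx":0,"dy":0,"dz":0,"spin":0,"hand":0.45}]}}

```text
t: 40.45
eef_pos: [0.4192, -0.174, 0.1925]
ee_rot: [1.428, 1.571, 3.095]
force: [-0.1, -0.0, -1.3]
width: 0.0464
```

>>> {"op": "apply_moves", "data": {"commands": [{"dx":0,"dy":0,"dz":0,"spin":0,"hand":0.45},{"dx":0,"dy":0,"dz":15,"spin":0,"hand":0.45},{"dx":0,"dy":0,"dz":40,"spin":0,"hand":0.2},{"dx":0,"dy":-20,"dz":50,"spin":-10,"hand":0},{"dx":40,"dy":-30,"dz":50,"spin":-10,"hand":0}]}}

```text
t: 41.08
eef_pos: [0.4534, -0.2207, 0.344]
ee_rot: [-0.821, 1.57, 0.492]
force: [2.4, 1.2, -0.1]
width: 0.0728
```

```bash
python3 - <<'E'
from h import *
where()
C,im=snap('wrist','w22.png')
E
```

```text
t41.08 grasp mm [ 453.5 -220.6  185. ] jaw deg 165.3 tilt [0.001 0.   ] camdir [-0.25 -0.97] q [-0.06  0.13 -0.45 -0.   -1.   -0.19] F [ 2.4  1.2 -0.1] M [ 0.12 -0.31  0.04] w 72.8
```

View pics/w22.png

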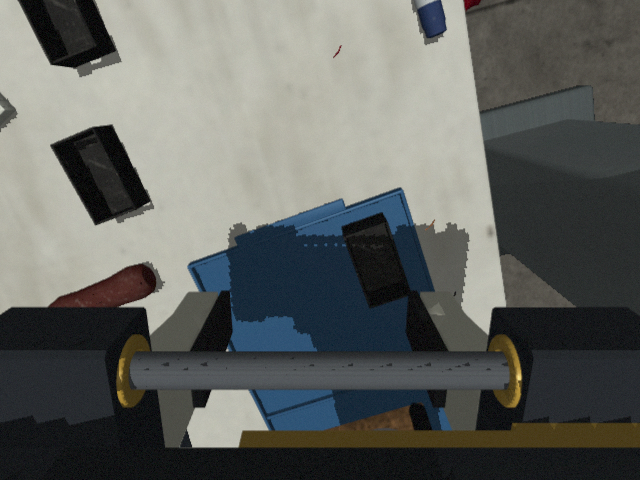

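>>> {"op": "apply_moves", "data": {"commands": [{"dx":20,"dy":-10,"dz":0,"spin":-10,"hand":0},{"dx":20,"dy":-10,"dz":0,"spin":-10,"hand":0},{"dx":20,"dy":-10,"dz":0,"spin":-10,"hand":0},{"dx":20,"dy":-10,"dz":0,"spin":-10,"hand":0},{"dx":20,"dy":-10,"dz":0,"spin":-10,"hand":0}]}}

```text
t: 41.75
eef_pos: [0.5552, -0.2708, 0.3411]
ee_rot: [2.367, 1.57, 2.808]
force: [-0.8, -0.3, 0.2]
width: 0.0878
```

>>> {"op": "apply_moves", "data": {"commands": [{"dx":20,"dy":-10,"dz":-10,"spin":-10,"hand":0},{"dx":20,"dy":-10,"dz":-15,"spin":-9.7,"hand":0},{"dx":0,"dy":0,"dz":0,"spin":0,"hand":0},{"dx":0,"dy":0,"dz":0,"spin":0,"hand":0},{"dx":0,"dy":0,"dz":0,"spin":0,"hand":0}]}}

```text
t: 42.38
eef_pos: [0.5943, -0.2903, 0.3174]
ee_rot: [-0.318, 1.57, -0.214]
force: [-0.0, 0.3, 0.1]
width: 0.0873
```

```bash
python3 - <<'E'
from h import *
where()
C,im=snap('wrist','w23.png')
E
```

```text
t42.38 grasp mm [ 594.4 -290.3  158.4] jaw deg 95.9 tilt [ 0.001 -0.   ] camdir [-0.99 -0.1 ] q [-0.16  0.4  -0.13  0.   -1.04 -1.31] F [-0.   0.3  0.1] M [-0.02 -0.03 -0.02] w 87.3
```

View pics/w23.png

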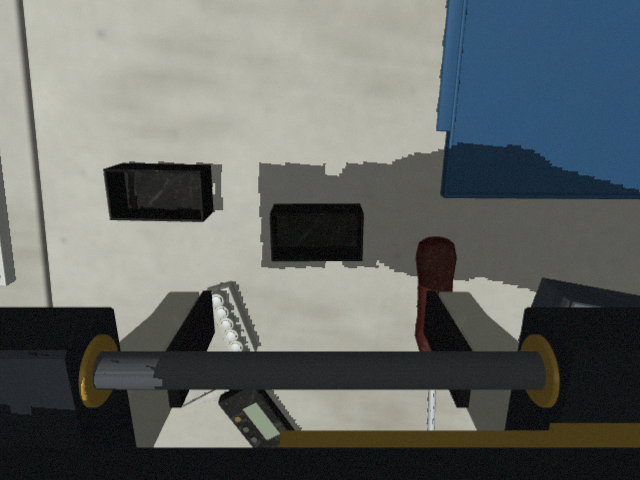

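```bash
python3 - <<'E'
from h import *
s,g=where();C=cam('wrist',s)
for nm,pts in dict(t1=[(271,206),(363,206),(363,261),(271,261)],t2=[(105,168),(211,167),(205,219),(110,220)]).items():
    P=np.array([pz(C,u,v,.028) for u,v in pts]);print(nm,P.mean(0),[round(np.linalg.norm(P[i]-P[(i+1)%4])*1000,1) for i in range(4)],np.degrees(np.arctan2(*((P[1]+P[2])-(P[0]+P[3]))[[1,0]])))
E
```

```text
t42.42 grasp mm [ 594.5 -290.3  158.5] jaw deg 95.9 tilt [ 0.001 -0.   ] camdir [-0.99 -0.1 ] q [-0.16  0.4  -0.13  0.   -1.04 -1.31] F [-1.1 -0.2 -0.1] M [-0.06 -0.06 -0.01] w 87.7
t1 [ 0.59585783 -0.28970387  0.028     ] [np.float64(60.3), np.float64(38.6), np.float64(62.8), np.float64(38.6)] 95.93129748780267
t2 [ 0.57940552 -0.39533502  0.028     ] [np.float64(67.6), np.float64(35.0), np.float64(62.9), np.float64(34.4)] 96.5116265396014
```

>>> {"op": "apply_moves", "data": {"commands": [{"dx":2.5,"dy":-1,"dz":0,"spin":10,"hand":0},{"dx":0,"dy":0,"dz":0,"spin":10,"hand":0},{"dx":0,"dy":0,"dz":0,"spin":10,"hand":0},{"dx":0,"dy":0,"dz":0,"spin":10,"hand":0},{"dx":0,"dy":0,"dz":0,"spin":10,"hand":0}]}}

```text
t: 43.05
eef_pos: [0.5969, -0.2913, 0.3175]
ee_rot: [-1.169, 1.57, -0.187]
force: [-0.1, -0.0, -0.3]
width: 0.0875
```

>>> {"op": "apply_moves", "data": {"commands": [{"dx":0,"dy":0,"dz":0,"spin":10,"hand":0},{"dx":0,"dy":0,"dz":0,"spin":10,"hand":0},{"dx":0,"dy":0,"dz":0,"spin":10,"hand":0},{"dx":0,"dy":0,"dz":0,"spin":10,"hand":0},{"dx":0,"dy":0,"dz":0,"spin":0,"hand":0}]}}

```text
t: 43.68
eef_pos: [0.5969, -0.2914, 0.3174]
ee_rot: [-1.841, 1.57, -0.169]
force: [-0.5, -0.4, 0.7]
width: 0.0875
```

>>> {"op": "apply_moves", "data": {"commands": [{"dx":0,"dy":0,"dz":-40,"spin":0,"hand":0},{"dx":0,"dy":0,"dz":-20,"spin":0,"hand":0.2},{"dx":0,"dy":0,"dz":0,"spin":0,"hand":0.3},{"dx":0,"dy":0,"dz":0,"spin":0,"hand":0.3},{"dx":0,"dy":0,"dz":0,"spin":0,"hand":0.3}]}}

```text
t: 44.3
eef_pos: [0.5976, -0.2916, 0.2581]
ee_rot: [-1.939, 1.569, -0.267]
force: [-0.6, 0.2, -0.4]
width: 0.0619
```

```bash
python3 - <<'E'
from h import *
where()
C,im=snap('wrist','w24.png')
E
```

```text
t44.30 grasp mm [ 597.9 -291.7   99.2] jaw deg -174.2 tilt [ 0.002 -0.001] camdir [ 0.1  -0.99] q [-0.16  0.46 -0.19  0.   -0.92  0.26] F [-0.6  0.2 -0.4] M [-0.04  0.09  0.  ] w 61.9
```

View pics/w24.png

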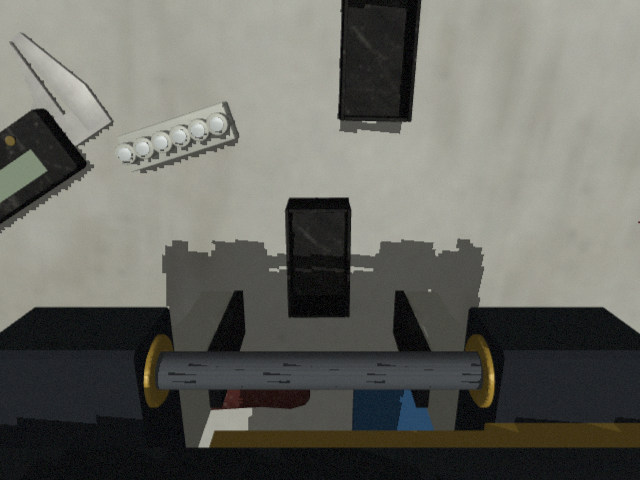

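Aligned with tub 1 (columns 286–351, centred between the fingers). Descend and grip.

>>> {"op": "apply_moves", "data": {"commands": [{"dx":0,"dy":0,"dz":-30,"spin":0,"hand":0.3},{"dx":0,"dy":0,"dz":-25,"spin":0,"hand":0.3},{"dx":0,"dy":0,"dz":-13.5,"spin":0,"hand":0.3},{"dx":0,"dy":0,"dz":0,"spin":0,"hand":0.6},{"dx":0,"dy":0,"dz":0,"spin":0,"hand":1}]}}

```text
t: 44.98
eef_pos: [0.5977, -0.2917, 0.1893]
ee_rot: [-2.02, 1.569, -0.347]
force: [-0.3, 0.4, 0.4]
width: 0.0469
```

>>> {"op": "apply_moves", "data": {"commands": [{"dx":0,"dy":0,"dz":0,"spin":0,"hand":1},{"dx":0,"dy":0,"dz":0,"spin":0,"hand":1},{"dx":0,"dy":0,"dz":0,"spin":0,"hand":1},{"dx":0,"dy":0,"dz":0,"spin":0,"hand":1},{"dx":0,"dy":0,"dz":0,"spin":0,"hand":1}]}}

```text
t: 45.6
eef_pos: [0.5976, -0.2916, 0.1893]
ee_rot: [-2.015, 1.569, -0.342]
force: [0.2, 1.5, 5.6]
width: 0.0341
```

```bash
python3 - <<'E'
from h import *
where()
C,im=snap('wrist','w25.png')
E
```

```text
t45.60 grasp mm [ 597.8 -291.7   30.3] jaw deg -174.1 tilt [ 0.002 -0.001] camdir [ 0.1  -0.99] q [-0.16  0.54 -0.25  0.   -0.79  0.26] F [0.2 1.5 5.6] M [0.34 0.33 0.  ] w 34.1
```

View pics/w25.png

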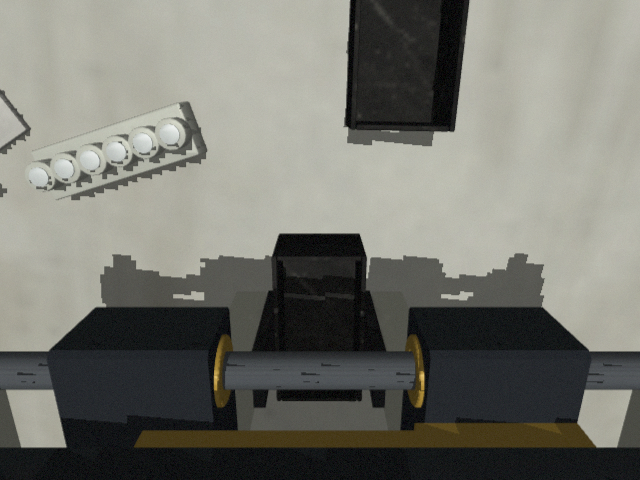

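>>> {"op": "apply_moves", "data": {"commands": [{"dx":0,"dy":0,"dz":10,"spin":0,"hand":1},{"dx":0,"dy":0,"dz":30,"spin":0,"hand":1},{"dx":-10,"dy":17.7,"dz":30,"spin":-0.4,"hand":1},{"dx":-20,"dy":35,"dz":0,"spin":0,"hand":1},{"dx":-20,"dy":35,"dz":0,"spin":0,"hand":1}]}}

```text
t: 46.28
eef_pos: [0.5465, -0.2032, 0.259]
ee_rot: [-1.575, 1.57, 0.09]
force: [0.3, 1.3, 0.4]
width: 0.0343
```

>>> {"op": "apply_moves", "data": {"commands": [{"dx":-20,"dy":35,"dz":0,"spin":0,"hand":1},{"dx":-4.7,"dy":5,"dz":-10,"spin":0,"hand":1},{"dx":0,"dy":0,"dz":-30,"spin":0,"hand":1},{"dx":0,"dy":0,"dz":-20,"spin":0,"hand":1},{"dx":0,"dy":0,"dz":-3,"spin":0,"hand":1}]}}

```text
t: 46.9
eef_pos: [0.5221, -0.1642, 0.1939]
ee_rot: [1.506, 1.568, -3.112]
force: [-0.4, 0.3, 0.5]
width: 0.0343
```

```bash
python3 - <<'E'
from h import *
where()
C,im=snap('wrist','w26.png')
E
```

```text
t46.90 grasp mm [ 521.6 -164.2   34.9] jaw deg -174.6 tilt [-0.003 -0.   ] camdir [ 0.09 -1.  ] q [ 0.05  0.38 -0.52 -0.   -0.67  0.04] F [-0.4  0.3  0.5] M [0.08 0.1  0.02] w 34.3
```

View pics/w26.png

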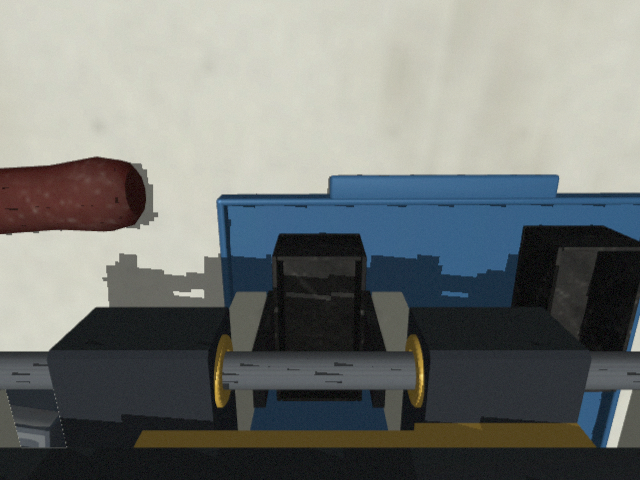

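>>> {"op": "apply_moves", "data": {"commands": [{"dx":0,"dy":0,"dz":-1.5,"spin":0,"hand":1},{"dx":0,"dy":0,"dz":0,"spin":0,"hand":1},{"dx":0,"dy":0,"dz":0,"spin":0,"hand":0.5},{"dx":0,"dy":0,"dz":0,"spin":0,"hand":0.45},{"dx":0,"dy":0,"dz":0,"spin":0,"hand":0.45}]}}

```text
t: 47.58
eef_pos: [0.5225, -0.1638, 0.1939]
ee_rot: [-1.619, 1.57, 0.046]
force: [0.7, 0.3, 1.0]
width: 0.0475
```

>>> {"op": "apply_moves", "data": {"commands": [{"dx":0,"dy":0,"dz":15,"spin":0,"hand":0.45},{"dx":0,"dy":0,"dz":45,"spin":0,"hand":0.3},{"dx":6,"dy":-24,"dz":50,"spin":-9,"hand":0},{"dx":6,"dy":-30,"dz":25,"spin":-10,"hand":0},{"dx":6,"dy":-30,"dz":0,"spin":-10,"hand":0}]}}

```text
t: 48.2
eef_pos: [0.5412, -0.2488, 0.3331]
ee_rot: [-1.353, 1.564, -0.198]
force: [0.1, -0.8, -0.4]
width: 0.0822
```

>>> {"op": "apply_moves", "data": {"commands": [{"dx":7,"dy":-30,"dz":0,"spin":-10,"hand":0},{"dx":8,"dy":-30,"dz":0,"spin":-10,"hand":0},{"dx":8,"dy":-30,"dz":0,"spin":-10,"hand":0},{"dx":8,"dy":-30,"dz":0,"spin":-10,"hand":0},{"dx":8,"dy":-28,"dz":0,"spin":-10,"hand":0}]}}

```text
t: 48.82
eef_pos: [0.5795, -0.3969, 0.3299]
ee_rot: [-0.845, 1.57, -0.564]
force: [1.1, 0.5, -0.3]
width: 0.0876
```

>>> {"op": "apply_moves", "data": {"commands": [{"dx":0,"dy":0,"dz":0,"spin":-10,"hand":0},{"dx":0,"dy":0,"dz":0,"spin":0,"hand":0},{"dx":0,"dy":0,"dz":0,"spin":0,"hand":0},{"dx":0,"dy":0,"dz":0,"spin":0,"hand":0},{"dx":0,"dy":0,"dz":0,"spin":0,"hand":0}]}}

```text
t: 49.45
eef_pos: [0.5795, -0.3955, 0.329]
ee_rot: [-0.517, 1.571, -0.403]
force: [0.6, -0.3, -0.1]
width: 0.0878
```

```bash
python3 - <<'E'
from h import *
where()
C,im=snap('wrist','w27.png')
E
```

```text
t49.45 grasp mm [ 579.5 -395.5  170. ] jaw deg 96.5 tilt [ 0. -0.] camdir [-0.99 -0.11] q [-0.32  0.45 -0.02  0.   -1.1  -1.13] F [ 0.6 -0.3 -0.1] M [-0.    0.03  0.02] w 87.8
```

View pics/w27.png

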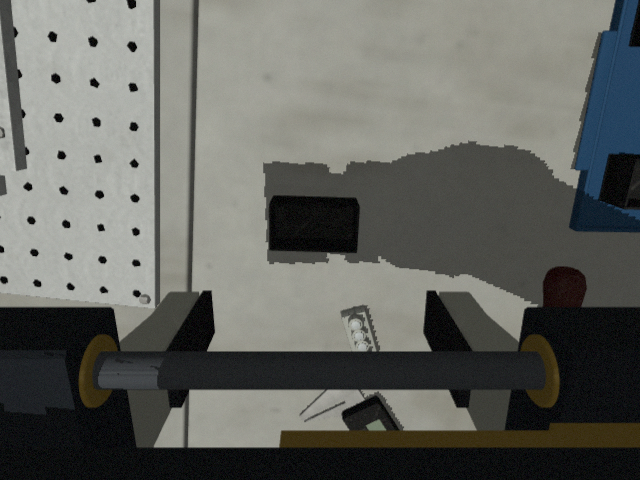

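```bash
python3 - <<'E'
from h import *
s,g=where();C=cam('wrist',s)
P=np.array([pz(C,u,v,.028) for u,v in [(270,198),(359,199),(357,252),(268,251)]]);print(P.mean(0),np.degrees(np.arctan2(*((P[1]+P[2])-(P[0]+P[3]))[[1,0]])))
E
```

```text
t49.50 grasp mm [ 579.5 -395.6  169.9] jaw deg 96.5 tilt [ 0. -0.] camdir [-0.99 -0.11] q [-0.32  0.45 -0.02  0.   -1.1  -1.14] F [-0.7 -0.1  0.5] M [-0.01  0.01  0.01] w 87.8
[ 0.57846733 -0.39767243  0.028     ] 95.84822463423524
```

>>> {"op": "apply_moves", "data": {"commands": [{"dx":0.5,"dy":-3,"dz":-50,"spin":-0.5,"hand":0},{"dx":0,"dy":0,"dz":-50,"spin":0,"hand":0},{"dx":0,"dy":0,"dz":-25,"spin":0,"hand":0},{"dx":0,"dy":0,"dz":-14.5,"spin":0,"hand":0},{"dx":0,"dy":0,"dz":0,"spin":0,"hand":0.3}]}}

```text
t: 50.12
eef_pos: [0.5799, -0.3988, 0.1885]
ee_rot: [2.726, 1.569, 2.83]
force: [0.3, 0.5, 0.5]
width: 0.0824
```

>>> {"op": "apply_moves", "data": {"commands": [{"dx":0,"dy":0,"dz":0,"spin":0,"hand":1},{"dx":0,"dy":0,"dz":0,"spin":0,"hand":1},{"dx":0,"dy":0,"dz":0,"spin":0,"hand":1},{"dx":0,"dy":0,"dz":0,"spin":0,"hand":1},{"dx":0,"dy":0,"dz":0,"spin":0,"hand":1}]}}

```text
t: 50.75
eef_pos: [0.5804, -0.399, 0.1907]
ee_rot: [-0.585, 1.569, -0.481]
force: [-0.1, 1.8, 6.3]
width: 0.0624
```

```bash
python3 - <<'E'
from h import *
where()
C,im=snap('wrist','w28.png')
E
```

```text
t50.75 grasp mm [ 580.7 -399.1   31.7] jaw deg 96.0 tilt [ 0.002 -0.001] camdir [-0.99 -0.1 ] q [-0.33  0.59 -0.15  0.   -0.84 -1.14] F [-0.1  1.8  6.3] M [0.39 0.11 0.02] w 62.4
```

View pics/w28.png

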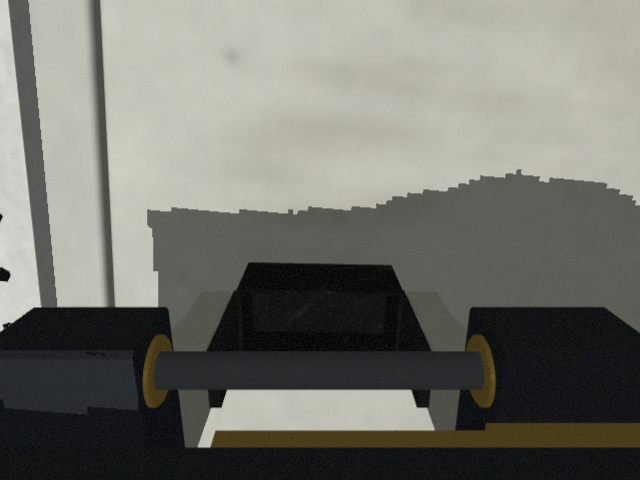

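```bash
python3 - <<'E'
from h import *
s,g=where();C=cam('wrist',s)
for v in (264,290,333,351): print(v,[np.round(pz(C,319,v,z)*1000,1)[:2] for z in(.028,.002,.0)])
print(proj(C,g))
E
```

```text
t50.80 grasp mm [ 580.8 -399.1   31.7] jaw deg 96.0 tilt [ 0.002 -0.001] camdir [-0.99 -0.1 ] q [-0.33  0.59 -0.15  0.   -0.84 -1.14] F [0.5 1.  5.7] M [0.4  0.15 0.04] w 62.4
264 [array([ 553.6, -400.2]), array([ 563.8, -399.2]), array([ 564.6, -399.1])]
290 [array([ 563.9, -399.2]), array([ 576. , -397.9]), array([ 576.9, -397.8])]
333 [array([ 581.9, -397.3]), array([ 597.2, -395.7]), array([ 598.4, -395.5])]
351 [array([ 589.8, -396.4]), array([ 606.6, -394.7]), array([ 607.9, -394.6])]
[314.37918278 335.12272786]
```

>>> {"op": "apply_moves", "data": {"commands": [{"dx":0,"dy":0,"dz":10,"spin":0,"hand":1},{"dx":0,"dy":0,"dz":35,"spin":0,"hand":1},{"dx":-10,"dy":20,"dz":35,"spin":-0.5,"hand":1},{"dx":-20,"dy":42,"dz":0,"spin":0,"hand":1},{"dx":-20,"dy":42,"dz":0,"spin":0,"hand":1}]}}

```text
t: 51.42
eef_pos: [0.5292, -0.294, 0.27]
ee_rot: [-0.176, 1.57, -0.082]
force: [1.4, 0.9, -0.5]
width: 0.0626
```

>>> {"op": "apply_moves", "data": {"commands": [{"dx":-20,"dy":42,"dz":0,"spin":0,"hand":1},{"dx":-20,"dy":42,"dz":0,"spin":0,"hand":1},{"dx":-15,"dy":32,"dz":0,"spin":0,"hand":1},{"dx":-5,"dy":10,"dz":-10,"spin":0,"hand":1},{"dx":0,"dy":0,"dz":-20,"spin":0,"hand":1}]}}

```text
t: 52.05
eef_pos: [0.4702, -0.1683, 0.2399]
ee_rot: [-0.092, 1.568, 0.004]
force: [0.5, 0.5, -0.8]
width: 0.0625
```

```bash
python3 - <<'E'
from h import *
where()
C,im=snap('wrist','w29.png')
E
```

```text
t52.05 grasp mm [ 470.7 -168.3   80.9] jaw deg 95.5 tilt [0.003 0.   ] camdir [-1.  -0.1] q [ 0.05  0.25 -0.58  0.   -0.74 -1.52] F [ 0.5  0.5 -0.8] M [-0.07 -0.07  0.02] w 62.5
```

View pics/w29.png

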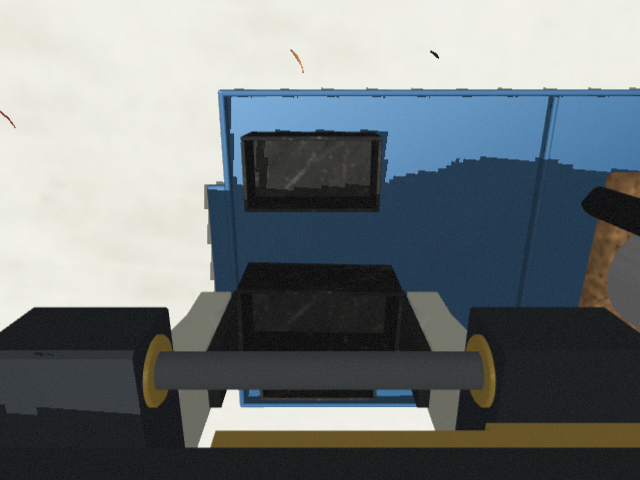

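>>> {"op": "apply_moves", "data": {"commands": [{"dx":0.3,"dy":-0.5,"dz":-20,"spin":0,"hand":1},{"dx":0,"dy":0,"dz":-15,"spin":0,"hand":1},{"dx":0,"dy":0,"dz":-8,"spin":0,"hand":1},{"dx":0,"dy":0,"dz":-2.5,"spin":0,"hand":1},{"dx":0,"dy":0,"dz":0,"spin":0,"hand":1}]}}

```text
t: 52.72
eef_pos: [0.4705, -0.1695, 0.194]
ee_rot: [-0.392, 1.57, -0.297]
force: [-0.2, 0.4, 0.3]
width: 0.0622
```

```bash
python3 - <<'E'
from h import *
where()
E
```

```text
t52.73 grasp mm [ 470.5 -169.5   35. ] jaw deg 95.4 tilt [ 0. -0.] camdir [-1.   -0.09] q [ 0.05  0.32 -0.62  0.   -0.63 -1.52] F [-0.2  0.4  0.3] M [-0.02 -0.08  0.03] w 62.2
```

>>> {"op": "apply_moves", "data": {"commands": [{"dx":0,"dy":0,"dz":-0.5,"spin":0,"hand":1},{"dx":0,"dy":0,"dz":0,"spin":0,"hand":0.25},{"dx":0,"dy":0,"dz":0,"spin":0,"hand":0.2},{"dx":0,"dy":0,"dz":0,"spin":0,"hand":0.2},{"dx":0,"dy":0,"dz":0,"spin":0,"hand":0.2}]}}

```text
t: 53.35
eef_pos: [0.4702, -0.1693, 0.1932]
ee_rot: [-0.594, 1.571, -0.499]
force: [-0.0, -0.4, 0.0]
width: 0.0701
```

>>> {"op": "apply_moves", "data": {"commands": [{"dx":0,"dy":0,"dz":15,"spin":0,"hand":0.2},{"dx":0,"dy":0,"dz":45,"spin":0,"hand":0.2},{"dx":0,"dy":0,"dz":60,"spin":0,"hand":0},{"dx":0,"dy":20,"dz":60,"spin":0,"hand":0},{"dx":-5,"dy":40,"dz":60,"spin":0,"hand":0}]}}

```text
t: 53.98
eef_pos: [0.4657, -0.115, 0.4267]
ee_rot: [-0.128, 1.569, -0.035]
force: [1.3, 0.9, -0.1]
width: 0.0871
```

>>> {"op": "apply_moves", "data": {"commands": [{"dx":-5,"dy":40,"dz":50,"spin":0,"hand":0},{"dx":0,"dy":0,"dz":0,"spin":0,"hand":0},{"dx":0,"dy":0,"dz":0,"spin":0,"hand":0},{"dx":0,"dy":0,"dz":0,"spin":0,"hand":0},{"dx":0,"dy":0,"dz":0,"spin":0,"hand":0}]}}

```text
t: 54.6
eef_pos: [0.4611, -0.0766, 0.4719]
ee_rot: [-3.016, 1.569, -2.922]
force: [0.9, 0.2, -0.7]
width: 0.0878
```

```bash
python3 - <<'E'
from h import *
where()
C,im=snap('wrist','w30.png')
C,im=snap('scene','s30.png')
E
```

```text
t54.60 grasp mm [460.7 -76.6 312.9] jaw deg 95.4 tilt [-0.002 -0.   ] camdir [-1.   -0.09] q [ 0.26 -0.03 -0.31 -0.   -1.29 -1.74] F [ 0.9  0.2 -0.7] M [ 0.   -0.03 -0.01] w 87.8
```

View pics/w30.png

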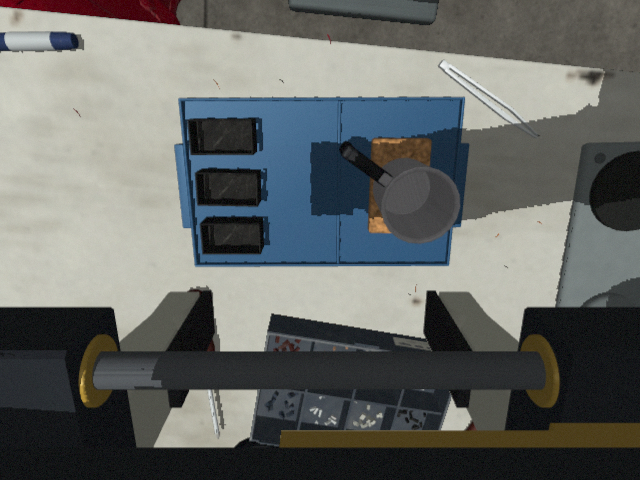

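View pics/s30.png

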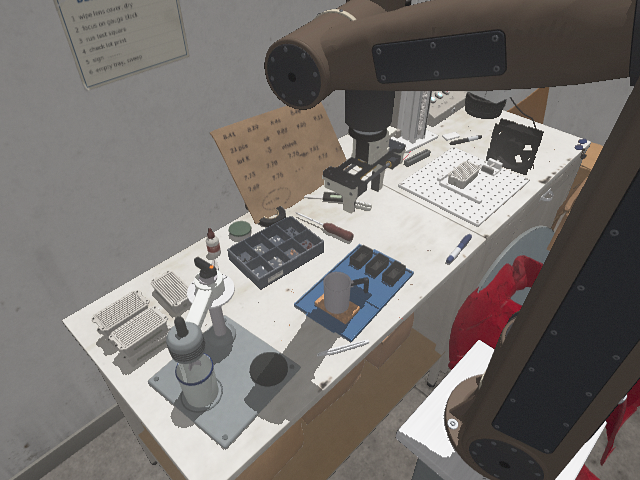

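```bash
python3 - <<'E'
from h import *
C,im=snap('top','t30.png')
W=cam('wrist')
for n,pts in dict(a=[(190,120),(256,120),(254,153),(191,153)],b=[(196,171),(261,171),(260,204),(198,204)],c=[(202,218),(265,218),(263,251),(204,251)]).items():
    p=np.mean([pz(W,u,v,.031) for u,v in pts],0)*1000; d=p[:2]-[467.9,-134.2]; a=np.radians(5.5); print(n,np.round(p,0),'tray-local',np.round([d[0]*np.cos(a)+d[1]*np.sin(a),-d[0]*np.sin(a)+d[1]*np.cos(a)],0))
E
```

```text
a [ 419. -172.   31.] tray-local [-52. -33.]
b [ 469. -165.   31.] tray-local [ -2. -31.]
c [ 518. -159.   31.] tray-local [ 48. -29.]
```

View pics/t30.png

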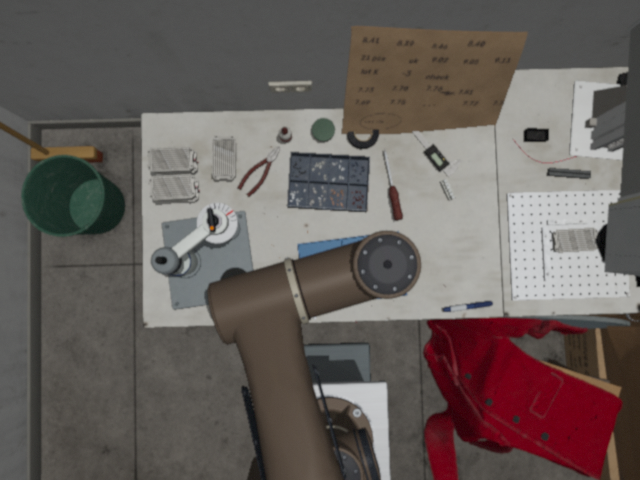

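The bench is clear of loose tubs, the head is on the mark, and nothing is touching the robot. I'm handing the job in.

```bash
python3 - <<'E'
from station import arm
print(arm.job_done())
E
```

```text
the job is handed in; nothing more can be done
None
```

The bench is set up for the potting run and the job is handed in, at about 55 s of the 208 s; no verdict was reported.

**Stirrer:** I loosened the knob about 90°. The head went to the red mark: with the knob still loose, the pointer read 59 to 61° against the scale ticks. I then turned the knob back about 90° to roughly 0.02 rad by the jaw angle. The top camera showed the pointer still on the red mark afterwards.

**Mat and pot:** The mat lies flat in the small compartment and the pot stands upright on it. The scene camera put the pot about 2 mm from the mat's centre.

**Tubs:** Three tubs were on the bench, and all three now stand upright in the large compartment, at about x -52, -2 and +48 mm along the tray. That leaves about 50 mm between centres, so roughly 16 mm between tubs. One of them had been knocked about 32 mm aside during the run, so I located it again before picking it up.

**Left alone:** I left a fourth black box on the far right of the bench, because it looks like a solid, chamfered block and is out of reach. The drip cup, marker, screwdriver and tweezers look unmoved in the last pictures. I did not measure them.

**Disagreement:** The wrist camera read sideways positions about 3 to 4 mm off from the grasps and the fixed cameras. I relied on the grasps and fixed cameras, and the gap is well inside the tolerances.

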